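# Set the lane's eccentric guide roller by gauge and run the jars round the corner

## Task

The corner lane is still set for a smaller jar: turn the eccentric (red grip) until the 54 mm gauge just slides between the blue guide roller and the outer rail with no more than about 3 mm of play, check it by sliding the gauge through the gap into the outfeed, and stand the gauge back on its black mat. Then take every jar from beside the lane into the lane's mouth and round the corner, right past the roller into the outfeed that ends at the white stop; slide the jars along the table, never lift or tip them. Leave the spanner, marker and scraper alone.

Things in the scene. Friction and masses are not known exactly. Their poses are not given: they have to be found in the camera images.
- guide_lane: Fixed corner lane on the left table; place and yaw vary. Origin on the table, at the bend's centre. Its axes: the lane's centre line runs +x at y = 0.080, bends right on a radius of 0.080 about the origin to (0.080, 0), then runs -y at x = 0.080 (outfeed). Two smooth steel guide rods, 10 mm thick, top 25 mm above the table, 58 mm apart between inner faces, on posts 35 mm tall. The table is the lane's floor.
- lane_mouth (a point): Middle of the lane's mouth, on the table, at (-0.052, 0.080) in the lane's axes (this point's axes are parallel to them). Here the rods are flared 28 mm wider than the lane; they are parallel from x = -0.022 on. Jars enter towards +x. In the bend a jar can wedge if it is pushed outwards against the rod; push it the way it must go next.
- gap_line (a point): Point on the face of the outer rail opposite the eccentric bolt, 20 mm above the table: (0.109, -0.025) in the lane's axes. The rail runs straight along the lane's y here. The inner rail (face at x = 0.051) is broken from y = 0.014 to -0.046, where the roller stands.
- stop_face (a point): Middle of the white end stop's face (28 mm tall), on the table: (0.080, -0.2045) in the lane's axes. The outfeed between roller and stop holds three jars.
- eccentric (a joint): Angle (rad, 0 to 3.1) of the eccentric bolt; grows as the red grip turns counter-clockwise seen from above. Stiff (0.22 N m), stays where left. The roller's centre is 6 mm from the bolt's axis, towards the lane's +x at angle 0 (tightest), -x at 3.14 (widest). Starts too tight for gauge and jars. The bolt's foot sits in slots, so the right angle differs each time, by up to 0.3 rad either way.
- eccentric_grip (a point): Centre of the red grip, on the eccentric bolt's axis: an upright bar 42 mm long, 12 mm thick, from 41 to 67 mm above the table; its length is this point's x axis (white mark towards +x), which points along the eccentricity. At angle 0 it lies along the lane's x. Within 2 mm of (0.0345, -0.025) in the lane's axes.
- roller_centre (a point): Centre of the blue guide roller (40 mm diameter, free to spin, from 9 to 31 mm above the table), 20 mm above the table; it moves with the eccentric. Gap to the outer rail = 0.089 m minus this point's x in the lane's axes; it must be 54 to 57.3 mm in the end.
- gauge_mid (a point): Centre of the loose setting gauge, half-way up (31 mm above its underside): an aluminium disc 54 mm in diameter, 34 mm tall, with an orange band, and on top a black grip bar 40 mm long (its x axis), 12 mm thick, from 37 to 62 mm above the underside. 0.22 kg. It starts on its mat.
- gauge_mat: Fixed black rubber mat, 110 x 110 x 3 mm, on the right-hand table (its top is 4 mm higher than the left one); position at the centre of its underside. The gauge belongs in its middle.
- jar_0_mid (a point): Centre, half-way up (30 mm above its underside), of a round jar: amber glass with a broad pale label, 52 mm in diameter up to 42 mm, brass-coloured lid 49 mm in diameter, 59 mm tall in all, 0.19 kg. Starts upright on the table on the robot's side of the lane. There are two or three jars.
- jar_1_mid (a point): Centre, half-way up (30 mm above its underside), of a round jar: amber glass with a broad pale label, 52 mm in diameter up to 42 mm, brass-coloured lid 49 mm in diameter, 59 mm tall in all, 0.19 kg. Starts upright on the table on the robot's side of the lane. There are two or three jars.
- jar_2_mid (a point): Centre, half-way up (30 mm above its underside), of a round jar: amber glass with a broad pale label, 52 mm in diameter up to 42 mm, brass-coloured lid 49 mm in diameter, 59 mm tall in all, 0.19 kg. Starts upright on the table on the robot's side of the lane. There are two or three jars.
- jar_0: The same jar; position at the centre of its underside.
- jar_1: The same jar; position at the centre of its underside.
- jar_2: The same jar; position at the centre of its underside.
- gauge: The gauge; position at the centre of its underside.
- spanner: Loose steel spanner, 165 mm, on the right-hand table; leave it alone. Centre of its underside.
- marker_blue: Loose blue marker, 134 mm, on the right-hand table; leave it alone.
- scraper: Loose blue scraper, 174 mm, on the left-hand table, left of the lane; leave it alone.

How it is judged:
By the outcome, as a careful person would: the job done as asked, in the order asked, and still so for the second after the job is handed in, with the robot touching nothing.
Of jar_0, jar_1, jar_2 only 2 to 3 are there at a start; the rules pass over those that are not, and their reading is None.
At some moment in a run one of jar_0, jar_1, jar_2, gauge may be knocked a few centimetres aside while the robot is not near it.
It also fails if it takes over 210 s, if anything falls off the work surface, if the arm or the gripper's body presses on something with over 40 N, if the wrist force passes 120 N, or if a joint passes its speed limit or range.

## Robot

A 7-joint arm with a two-finger parallel gripper is mounted at the origin on a cart in front of the work surface, level with it; the furniture and walls round the work are solid. World frame = base frame: x ahead of the robot, y to its left, z up, the work surface at z = 0. Lengths are in m, angles in rad, forces in N, time in s.
With the tool pointing down it reaches from about 0.425 to 0.875 m from the base axis. Payload 4.7 kg.
Tool frame: the origin (TCP) lies where the fingers leave the gripper's body, on its centre line; the fingertips stand 70 mm ahead of it and the grasp point (between the pads) lies 51 mm ahead of it; z points along the fingers, y is the line along which they close (so a half turn about z gives the same grasp; the last joint's range is limited). The gripper opens to 87 mm and grips with 3 to 60 N. Pads are 19 mm wide; open, the fingers measure 117 mm over their backs; the gripper's body (75 mm by 190 mm) begins 51 mm behind the grasp point.
Start: joints at [-1.132, 0.321, -0.07, 1.45, 0.023, 1.371, -0.057], TCP at [0.268, 0.592, 0.292] pointing down, gripper open.
Joint ranges: [-2.86, 2.86], [-0.3, 2.09], [-1.38, 1.24], [0.06, 2.45], [-1.56, 4.7], [0.09, 2.05], [-2.69, 2.69]. Speed limits (rad/s): [2.57, 2.57, 3.14, 3.14, 3.14, 3.14, 3.14].

## Interface

Orientations are given as a rotation vector (axis times angle).
In Python, from bench import ctrl gives the robot as it stands.
- The arm moves only by the tool drive_tool, never from a script. Its argument "motion" is a list of rows, each a list of 3 entries, a list of its own where there are three numbers: the shift along the tool's x, y, z in cm, then the turn, a rotation vector about the tool's x, y, z in degrees, then the opening, from -1 (shut) to 1 (fully open). In form: [[[x, y, z], [ax, ay, az], claw], ...]. A call has 1 to 12 rows; each row shifts and turns the commanded pose from where the row before left it, along the tool's axes as they then stand; what a row does not reach is not made up. A row lasts 1/8 s, in which the tool goes at most 62.5 mm and 10.7 degrees, less where a joint would pass 70% of its speed; a pose out of reach is approached as far as the arm can. A call with a gripper value outside its range is refused whole. The fingers move at their own pace and stop on an object; "force" is the grip in N (left out, the last holds). Time passes only in rows, so rows that do not move let the fingers close. It gives the time, the measured TCP pose, the force, the opening and the grip force at its end, in the units of the state.
- ctrl.get_state(): the state, without advancing time (a new reading comes with each control period).
- ctrl.get_image(name): name is "scene" or "top"; returns the picture (400x640x3 uint8, red, green, blue); there is no depth.
- ctrl.calibration(name): a dict with "K" (3x3 intrinsics, pixels), "distortion" ([k1, k2, p1, p2, k3] as OpenCV has them; the pictures are not rectified), "origin" and "attitude" of the camera in the world. Camera axes: x right, y up, looking along -z (the intrinsics and any distortion apply to the point x, -y, -z); pixel columns grow to the right and rows downward; lengths in m; the calibration is good to about 2 mm. A picture is of the moment at which its call begins. calibration takes no time and is no camera call.
- ctrl.close_job(): hands the job in; it is judged then, once.
The state is a dict: "time": time; "joint_positions": joint angles; "qd": joint speeds; "joint_torque": joint torques, N m; "position": TCP position; "tool_rot": TCP orientation; "ft_force": force on the tool from outside, world axes, zero at the start; "torque": the same for the moment, N m; "grip_width": opening from 0.0 (shut) to 1.0 (fully open); "grip_force": force on a finger pad.
Only numpy, scipy, OpenCV 4.12 (cv2) and the standard library are available. Lean on these libraries where they do the work, as an engineer would, in place of code of your own. Each camera call takes 0.05 s, during which the arm holds its last target. There are 200 camera calls.

## Working session

There is one attempt and no reset: what is moved stays moved. The work goes in short steps, Python scripts to look and compute and a tool call to move; the robot and the scene stay as the last step left them, time stands still between calls to the robot, and variables do not carry over. Pictures are saved under pics/ and viewed, at most 14 in all, crops included, and the job is handed in when it is done.

Besides the shell and the picture viewer there is one more tool, called after ">>>" in YAML: its name, and indented under it one key for each argument. drive_tool: Moves the arm, as the interface text tells. Its arguments: {"type":"object","properties":{"motion":{"type":"array","items":{"type":"array"}},"force":{"type":"number"}},"required":["motion"]}

```bash
ls; mkdir -p pics; python3 - <<'E'
from bench import ctrl
import cv2
print(ctrl.get_state())
for n in ("scene","top"):
    c=ctrl.calibration(n); print(n,c)
    cv2.imwrite(f"pics/{n}0.png",cv2.cvtColor(ctrl.get_image(n),cv2.COLOR_RGB2BGR))
E
```

```text
pics
{'time': 0.0, 'joint_positions': array([-1.13191147,  0.32182913, -0.07008124,  1.45166884,  0.0225932 ,
        1.37081298, -0.05689034]), 'qd': array([ 4.86720922e-04,  8.01347200e-04,  1.15440655e-05, -1.35960771e-03,
       -9.58277315e-04, -8.30368727e-04, -1.88311499e-04]), 'joint_torque': array([-2.95898972e-04, -4.91288209e+01, -4.04089931e-01, -3.12533927e+01,
       -6.40748860e-02,  4.35632200e-02,  1.49875959e-04]), 'position': array([0.26774624, 0.59182886, 0.29116048]), 'tool_rot': array([-6.62123967e-01, -3.07070129e+00,  2.99283191e-03]), 'ft_force': array([-0.14728751, -0.42136229, -0.01226906]), 'torque': array([-0.02682558,  0.00273138, -0.0098163 ]), 'grip_force': 0.0, 'grip_width': 0.9976135920666207}
scene {'K': array([[494.65846878,   0.        , 319.22929614],
       [  0.        , 494.65846878, 200.26219554],
       [  0.        ,   0.        ,   1.        ]]), 'distortion': array([-0.05301272,  0.        ,  0.        ,  0.        ,  0.        ]), 'origin': array([-0.21310399, -0.90643043,  1.13618661]), 'attitude': array([ 0.85569548, -0.28075122, -0.60228846])}
top {'K': array([[475.23953085,   0.        , 318.90884833],
       [  0.        , 475.23953085, 202.23430367],
       [  0.        ,   0.        ,   1.        ]]), 'distortion': array([0.03589135, 0.        , 0.        , 0.        , 0.        ]), 'origin': array([0.26661275, 0.15172557, 1.5505627 ]), 'attitude': array([ 0.14287358, -0.14667282, -1.55080837])}
```

View pics/scene0.png

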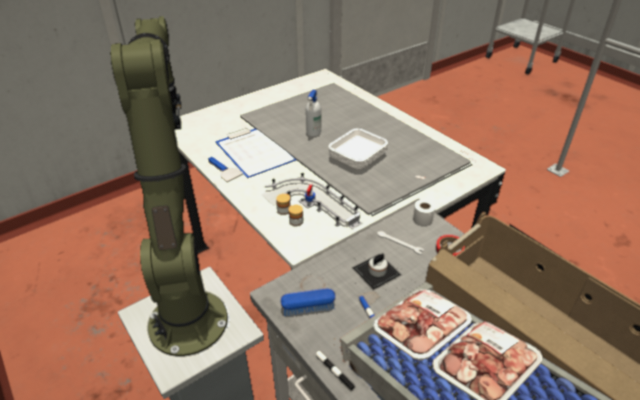

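View pics/top0.png

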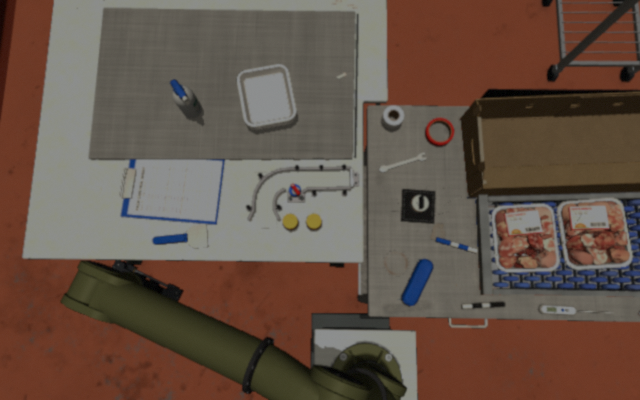

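The scene image shows the lane with two amber jars in front of it and the gauge on its mat. In the top image the mouth is near (258,217), the roller and grip near (295,190), the stop near (353,178), the jars near (290,222) and (314,221), and the gauge near (420,203). I'll crop closer.

```bash
cat > h.py <<'E'
from bench import ctrl
import numpy as np, cv2
from scipy.spatial.transform import Rotation as R
F=np.diag([1.,-1,-1])
def cam(n):
    c=ctrl.calibration(n); Rw=R.from_rotvec(c["attitude"]).as_matrix()
    return np.array(c["K"]),np.array(c["distortion"]),np.array(c["origin"]),Rw
def proj(n,P):
    K,d,o,Rw=cam(n); Rc=F@Rw.T
    return cv2.projectPoints(np.atleast_2d(np.array(P,float)),cv2.Rodrigues(Rc)[0],-Rc@o,K,d)[0][:,0]
def unproj(n,uv,z):
    K,d,o,Rw=cam(n); p=cv2.undistortPoints(np.array(uv,float).reshape(-1,1,2),K,d)[:,0]
    r=np.c_[p,np.ones(len(p))]@F@Rw.T
    return o+r*((z-o[2])/r[:,2])[:,None]
def img(n): return cv2.cvtColor(ctrl.get_image(n),cv2.COLOR_RGB2BGR)
def crop(im,x0,y0,w,h,s,name):
    cv2.imwrite("pics/"+name,cv2.resize(im[y0:y0+h,x0:x0+w],None,fx=s,fy=s,interpolation=cv2.INTER_CUBIC))
def L2W(o,yaw,p):
    p=np.array(p,float); c,s=np.cos(yaw),np.sin(yaw)
    q=p.copy(); q[...,0]=o[0]+c*p[...,0]-s*p[...,1]; q[...,1]=o[1]+s*p[...,0]+c*p[...,1]; return q
E
python3 - <<'E'
from h import *
im=cv2.imread("pics/top0.png"); crop(im,235,150,130,95,6,"topc.png")
im=cv2.imread("pics/scene0.png"); crop(im,255,165,125,75,6,"scc.png")
E
```

```text
(no output)
```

View pics/topc.png

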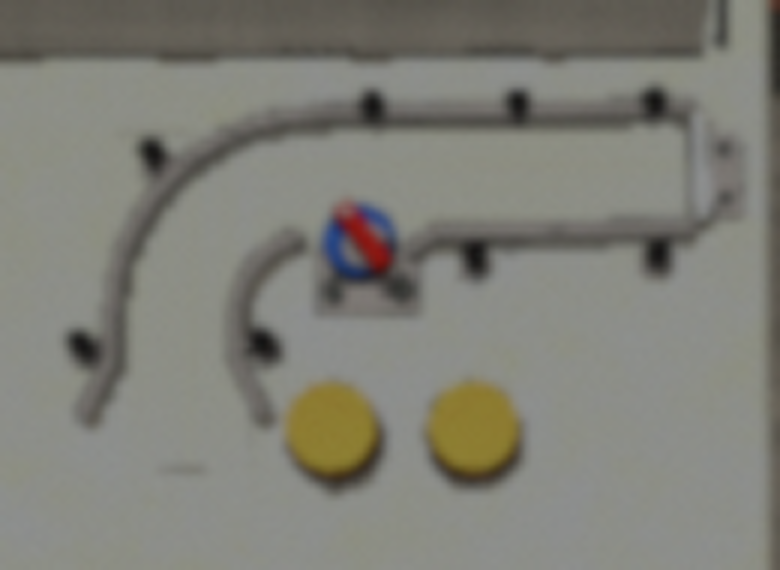

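View pics/scc.png

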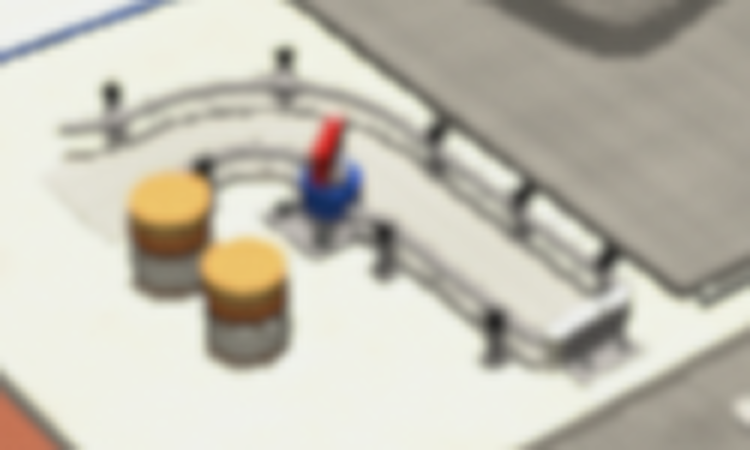

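The crops show the lane rods, with the red grip's white mark at its upper-left end, about 35° CCW from lane +x. I'll fit the lane pose.

```bash
cat > fit.py <<'E'
from h import *
from scipy.optimize import least_squares
def T(p): return np.array(p,float)/6+np.array([235,150])-0.42
top={'os':[(380,114),(450,114),(580,111)],'is':[(450,232),(540,231),(610,227)],
 'oc':[(175,180),(140,225),(225,140),(122,290)],'ic':[(248,290),(265,260)],
 'k':[((118,365),(-.022,.114)),((88,415),(-.052,.128)),((238,365),(-.022,.046)),((265,418),(-.052,.032))],'st':[(694,140),(692,200)]}
def inv(p,W):
    x,y,a=p; d=W[:,:2]-[x,y]; c,s=np.cos(a),np.sin(a)
    return np.c_[c*d[:,0]+s*d[:,1],-s*d[:,0]+c*d[:,1]]
def res(p):
    g=lambda k,z=.022: inv(p,unproj("top",T(top[k]),z))
    r=list(g('os')[:,0]-.114)+list(g('is')[:,0]-.046)+list(np.hypot(*g('oc').T)-.114)+list(np.hypot(*g('ic').T)-.046)
    q=inv(p,unproj("top",T([k[0] for k in top['k']]),.022)); r+=list((q-[k[1] for k in top['k']]).ravel())
    r+=list(g('st',.028)[:,1]+.2045)
    return np.array(r)
s=least_squares(res,[.55,.2,0.],x_scale=[.01,.01,.1],loss='soft_l1',f_scale=.003)
p=s.x; print(p,np.round(res(p)*1000,1)); np.save("lane.npy",p)
jt=unproj("top",T([(332,428),(473,428)]),.059); print("jars",jt,inv(p,jt))
gt=unproj("top",T([(342,208),(388,268),(365,238)]),.067); print("grip",inv(p,gt))
E
cat > ov.py <<'E'
from h import *
p=np.load("lane.npy")
def overlay(im,n,x0,y0,w,h,s,name):
    o=cv2.resize(im[y0:y0+h,x0:x0+w],None,fx=s,fy=s,interpolation=cv2.INTER_CUBIC)
    t=np.linspace(0,np.pi/2,20)
    for r,e in((.114,.128),(.046,.032)):
        l=[(-.052,e),(-.022,r)]+[(r*np.sin(a),r*np.cos(a)) for a in t]+[(r,-.2045)]
        W=np.c_[L2W(p[:2],p[2],np.array(l)),np.full(len(l),.02)]
        cv2.polylines(o,[np.int32((proj(n,W)+.5-[x0,y0])*s)],False,(0,255,0),1)
    cv2.imwrite("pics/"+name,o)
E
python3 fit.py; python3 - <<'E'
from ov import *
overlay(cv2.imread("pics/top0.png"),"top",235,150,130,95,3,"a.png")
overlay(cv2.imread("pics/scene0.png"),"scene",250,160,130,95,3,"b.png")
cv2.imwrite("pics/ov0.png",np.hstack([cv2.imread("pics/a.png"),cv2.imread("pics/b.png")]))
E
```

```text
[0.54895588 0.24914434 0.04223678] [ 0.5 -0.6 -0.7  0.8  0.   1.3 -0.3  0.3  0.9 -2.4 -1.2  0.5 -0.3 -1.7
  2.7  0.5 -2.1  1.2 -1.5  0.9 -0.5  1.9]
jars [[0.48376526 0.24114587 0.059     ]
 [0.48490215 0.16670489 0.059     ]] [[-0.06547021 -0.00523871]
 [-0.06747755 -0.0796613 ]]
grip [[ 0.05158079 -0.01291233]
 [ 0.01830913 -0.03675839]
 [ 0.03491372 -0.02485748]]
```

View pics/ov0.png

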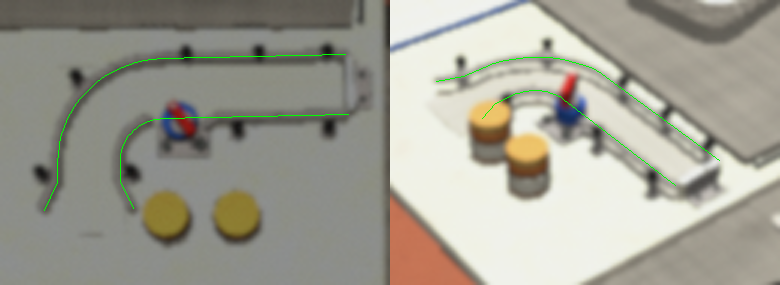

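```bash
cat > plan.py <<'E'
from h import *
import json
lane=np.load("lane.npy")
def lw(x,y): return L2W(lane[:2],lane[2],np.array([x,y]))
def state():
    s=ctrl.get_state(); M=R.from_rotvec(s["tool_rot"]).as_matrix()
    return s,np.array(s["position"]),M
class Plan:
    def __init__(s):
        st,s.p,M=state(); s.az=np.degrees(np.arctan2(M[1,0],M[0,0])); s.rows=[]
        v=M[:,2]; print("t",round(st["time"],2),"p",s.p.round(4),"az",round(s.az,1),"lane",inv(s.p).round(4),"tilt",np.degrees(v[:2]).round(2),"w",round(st["grip_width"]*87,1),"F",np.round(st["ft_force"],1),"q",np.round(st["joint_positions"],2))
    def go(s,x,y,z,az=None,claw=0,step=.045,lanef=True):
        t=np.r_[lw(x,y) if lanef else (x,y),z]; az=s.az if az is None else az
        da=(az-s.az+180)%360-180
        n=max(1,int(np.ceil(max(np.linalg.norm(t-s.p)/step,abs(da)/9-1e-6))))
        for i in range(n):
            d=(t-s.p)/(n-i); a=np.radians(s.az)
            c,k=np.cos(a),np.sin(a)
            # tool x=(c,k,0), z down, y=z cross x=(k,-c)
            l=[round(100*(c*d[0]+k*d[1]),1),round(100*(k*d[0]-c*d[1]),1),round(-100*d[2],1)]
            r=round(-da/n,1); s.rows.append([l,[0,0,r],claw])
            e=np.array(l)/100; s.p=s.p+np.array([c*e[0]+k*e[1],k*e[0]-c*e[1],-e[2]]); s.az-=r
        return s
    def show(s): print(len(s.rows)); print(json.dumps(s.rows).replace(" ","").replace(".0,",",").replace(".0]","]"))
def inv(p):
    d=np.array(p[:2])-lane[:2]; c,k=np.cos(lane[2]),np.sin(lane[2]); return np.array([c*d[0]+k*d[1],-k*d[0]+c*d[1]])
E
python3 - <<'E'
from plan import *
L=np.degrees(lane[2])
P=Plan().go(.0348,-.0249,.19,180+L+35.6,-.1); P.show()
# gauge
for n,uv,z in(("top",[(420,203)],.069),("scene",[(377,262)],.05)): print(n,unproj(n,uv,z))
im=cv2.imread("pics/top0.png"); im2=cv2.imread("pics/scene0.png")
crop(im,395,180,50,50,8,"a.png"); crop(im2,350,235,50,50,8,"b.png")
cv2.imwrite("pics/g0.png",np.hstack([cv2.imread("pics/a.png"),cv2.imread("pics/b.png")]))
E
```

```text
t 0.1 p [0.2677 0.5919 0.2913] az 155.7 lane [-0.2665  0.3543] tilt [-0.04 -0.09] w 86.9 F [-0.3  0.2 -0.4] q [-1.13  0.32 -0.07  1.45  0.02  1.37 -0.06]
11
[[[-4,-1.8,0.9],[0,0,-5.7],-0.1],[[-3.8,-2.2,0.9],[0,0,-5.7],-0.1],[[-3.6,-2.6,0.9],[0,0,-5.7],-0.1],[[-3.3,-2.9,0.9],[0,0,-5.7],-0.1],[[-3,-3.3,0.9],[0,0,-5.7],-0.1],[[-2.6,-3.5,0.9],[0,0,-5.7],-0.1],[[-2.2,-3.8,0.9],[0,0,-5.7],-0.1],[[-1.9,-4,1],[0,0,-5.7],-0.1],[[-1.5,-4.1,0.9],[0,0,-5.7],-0.1],[[-1,-4.3,1],[0,0,-5.7],-0.1],[[-0.6,-4.4,0.9],[0,0,-5.7],-0.1]]
top [[ 0.54602631 -0.17006631  0.069     ]]
scene [[ 0.5430826  -0.18018069  0.05      ]]
```

View pics/g0.png

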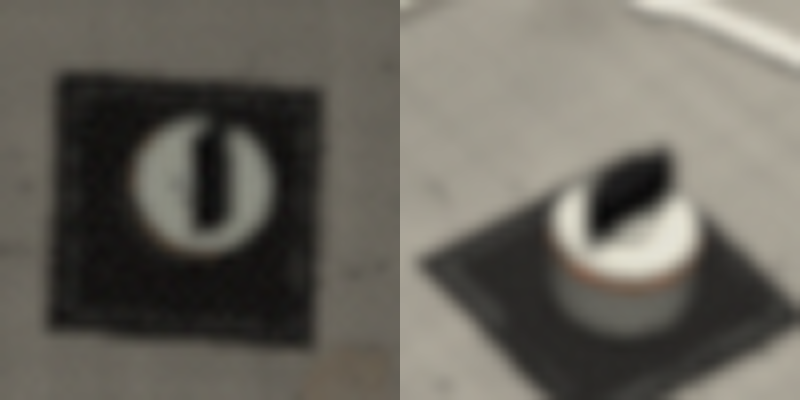

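The gauge's bar runs roughly along world x, with its centre at crop (209,176). The mat corners are clear in both views. Moving above the eccentric grip.

>>> drive_tool:
  motion:
    - [[-4,-1.8,0.9],[0,0,-5.7],-0.1]
    - [[-3.8,-2.2,0.9],[0,0,-5.7],-0.1]
    - [[-3.6,-2.6,0.9],[0,0,-5.7],-0.1]
    - [[-3.3,-2.9,0.9],[0,0,-5.7],-0.1]
    - [[-3,-3.3,0.9],[0,0,-5.7],-0.1]
    - [[-2.6,-3.5,0.9],[0,0,-5.7],-0.1]
    - [[-2.2,-3.8,0.9],[0,0,-5.7],-0.1]
    - [[-1.9,-4,1],[0,0,-5.7],-0.1]
    - [[-1.5,-4.1,0.9],[0,0,-5.7],-0.1]
    - [[-1,-4.3,1],[0,0,-5.7],-0.1]
    - [[-0.6,-4.4,0.9],[0,0,-5.7],-0.1]
    - [[0,0,0],[0,0,0],-0.1]

```text
time: 1.6
position: [0.587, 0.2202, 0.1897]
tool_rot: [1.021, -2.969, 0.005]
ft_force: [0.1, -0.0, 0.0]
grip_width: 0.448
grip_force: 0.0
```

```bash
python3 - <<'E'
from plan import *
L=np.degrees(lane[2])
P=Plan().go(.0348,-.0249,.19,180+L+35.6,-.1).go(.0348,-.0249,.110,180+L+35.6,-.1,step=.03); P.show()
t=lambda q:np.array(q,float)/8+[395,180]-.44
m=unproj("top",t([(65,75),(322,92),(315,345),(52,328)]),.007);print("mat",m.mean(0),m)
b=unproj("top",t([(210,127),(208,225)]),.069);print("bar",b,b.mean(0),"az",np.degrees(np.arctan2(*(b[0]-b[1])[1::-1])))
print("disc",unproj("top",t([(203,185)]),.041))
ts=lambda q:np.array(q,float)/8+[350,235]-.44
m=unproj("scene",ts([(420,262),(590,155)]),.007);print(m);print("sc disc",unproj("scene",ts([(625,228)]),.041))
E
```

```text
t 1.6 p [0.587  0.2202 0.1897] az -142.1 lane [ 0.0368 -0.0305] tilt [-0.06 -0.21] w 39.0 F [ 0.1 -0.   0. ] q [-0.46  0.34  0.07  1.64 -0.02  1.17  1.85]
4
[[[-0.2,0.6,-0],[0,0,-0.1],-0.1],[[0,-0,2.7],[0,0,0],-0.1],[[0,-0,2.6],[0,0,0],-0.1],[[0,-0,2.7],[0,0,0],-0.1]]
mat [ 0.54852793 -0.17708054  0.007     ] [[ 0.60434149 -0.12731562  0.007     ]
 [ 0.59875195 -0.23345817  0.007     ]
 [ 0.49285169 -0.22742017  0.007     ]
 [ 0.4981666  -0.12012819  0.007     ]]
bar [[ 0.5705239  -0.17322325  0.069     ]
 [ 0.53097974 -0.17146625  0.069     ]] [ 0.55075182 -0.17234475  0.069     ] az -2.544063787746322
disc [[ 0.5523384 -0.1759636  0.041    ]]
[[ 0.61969716 -0.21533895  0.007     ]
 [ 0.71437402 -0.21466135  0.007     ]]
sc disc [[ 0.66885886 -0.27073267  0.041     ]]
```

The last joint would run out of range when turning the grip from here, so I'll use the half-turned grasp.

>>> drive_tool:
  motion:
    - [[-0.2,0.6,0],[0,0,0],-0.1]
    - [[0,0,0],[0,0,10],-0.1]
    - [[0,0,0],[0,0,10],-0.1]
    - [[0,0,0],[0,0,10],-0.1]
    - [[0,0,0],[0,0,10],-0.1]
    - [[0,0,0],[0,0,10],-0.1]
    - [[0,0,0],[0,0,10],-0.1]
    - [[0,0,0],[0,0,10],-0.1]
    - [[0,0,0],[0,0,10],-0.1]
    - [[0,0,0],[0,0,10],-0.1]

```text
time: 2.85
position: [0.5815, 0.2347, 0.1915]
tool_rot: [-1.371, -2.826, -0.002]
ft_force: [-0.9, 0.3, 0.2]
grip_width: 0.45
grip_force: 0.0
```

>>> drive_tool:
  motion:
    - [[0,0,0],[0,0,10],-0.1]
    - [[0,0,0],[0,0,10],-0.1]
    - [[0,0,0],[0,0,10],-0.1]
    - [[0,0,0],[0,0,10],-0.1]
    - [[0,0,0],[0,0,10],-0.1]
    - [[0,0,0],[0,0,10],-0.1]
    - [[0,0,0],[0,0,10],-0.1]
    - [[0,0,0],[0,0,10],-0.1]
    - [[0,0,0],[0,0,10],-0.1]
    - [[0,0,0],[0,0,0],-0.1]

```text
time: 4.1
position: [0.5817, 0.2343, 0.1913]
tool_rot: [-2.963, -1.039, 0.0]
ft_force: [-0.4, -0.0, -0.5]
grip_width: 0.45
grip_force: 0.0
```

```bash
python3 - <<'E'
from plan import *
L=np.degrees(lane[2])
P=Plan().go(.0348,-.0249,.19,L+35.6,-.1).go(.0348,-.0249,.110,L+35.6,-.1,step=.03); P.show()
E
```

```text
t 4.1 p [0.5817 0.2343 0.1913] az 38.7 lane [ 0.0321 -0.0162] tilt [-0.03  0.06] w 39.2 F [-0.4 -0.  -0.5] q [-0.86  0.37  0.54  1.65 -0.2   1.18 -1.17]
4
[[[-0.3,0.9,0.1],[0,0,0.6],-0.1],[[0,-0,2.7],[0,0,0],-0.1],[[0,-0,2.7],[0,0,0],-0.1],[[0,-0,2.6],[0,0,0],-0.1]]
```

>>> drive_tool:
  motion:
    - [[-0.3,0.9,0],[0,0,0.6],-0.1]
    - [[0,0,0],[0,0,0],-0.1]
    - [[0,0,0],[0,0,0],-0.1]
    - [[0,0,0],[0,0,0],-0.1]

```text
time: 4.6
position: [0.5862, 0.2229, 0.1912]
tool_rot: [-2.972, -1.017, -0.0]
ft_force: [0.5, -0.4, -0.5]
grip_width: 0.447
grip_force: 0.0
```

```bash
python3 - <<'E'
from plan import *
L=np.degrees(lane[2])
P=Plan().go(.0348,-.0249,.19,L+35.6,-.1).go(.0348,-.0249,.110,L+35.6,-.1,step=.03); P.show()
E
```

```text
t 4.6 p [0.5862 0.2229 0.1912] az 37.8 lane [ 0.0361 -0.0278] tilt [-0.    0.01] w 38.9 F [ 0.5 -0.4 -0.5] q [-0.85  0.37  0.55  1.65 -0.21  1.18 -1.16]
4
[[[0.1,-0.3,0.1],[0,0,-0.2],-0.1],[[-0,-0,2.7],[0,0,-0],-0.1],[[-0,-0,2.7],[0,0,-0],-0.1],[[-0,-0,2.6],[0,0,-0],-0.1]]
```

>>> drive_tool:
  motion:
    - [[0.1,-0.3,0],[0,0,0],-0.1]
    - [[0,0,2.7],[0,0,0],-0.1]
    - [[0,0,2.7],[0,0,0],-0.1]
    - [[0,0,2.7],[0,0,0],-0.1]
    - [[0,0,0],[0,0,0],-0.1]
    - [[0,0,0],[0,0,0],-0.1]
    - [[0,0,0],[0,0,0],-0.1]

```text
time: 5.48
position: [0.586, 0.2261, 0.1118]
tool_rot: [-2.972, -1.017, -0.004]
ft_force: [0.5, 0.6, 0.7]
grip_width: 0.449
grip_force: 0.0
```

```bash
python3 - <<'E'
from plan import *
P=Plan()
im=img("top"); im2=img("scene"); crop(im,260,160,65,65,6,"a.png"); crop(im2,275,160,65,65,6,"b.png")
cv2.imwrite("pics/e0.png",np.hstack([cv2.imread("pics/a.png"),cv2.imread("pics/b.png")]))
E
```

```text
t 5.47 p [0.586  0.2261 0.1118] az 37.8 lane [ 0.0361 -0.0245] tilt [0.13 0.07] w 39.1 F [0.5 0.6 0.7] q [-0.83  0.45  0.52  1.72 -0.26  1.03 -1.13]
```

View pics/e0.png

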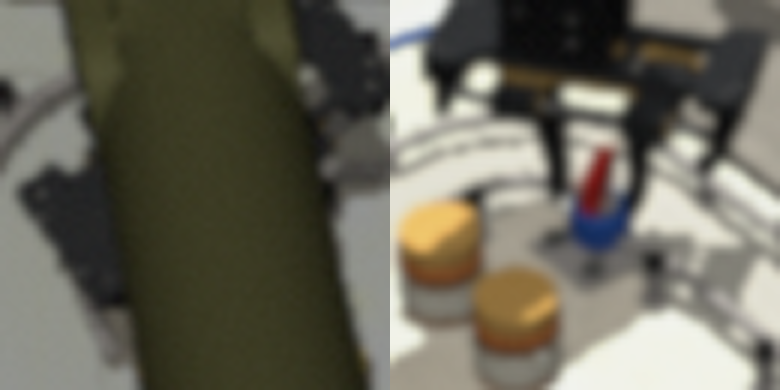

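The scene view shows the fingers straddling the red bar. Closing on it.

>>> drive_tool:
  motion:
    - [[0,0,0],[0,0,0],-1]
    - [[0,0,0],[0,0,0],-1]
    - [[0,0,0],[0,0,0],-1]
    - [[0,0,0],[0,0,0],-1]
    - [[0,0,0],[0,0,0],-1]
    - [[0,0,0],[0,0,0],-1]
  force: 50

```text
time: 6.32
position: [0.5857, 0.2267, 0.1121]
tool_rot: [-2.971, -1.016, -0.003]
ft_force: [-2.9, 1.1, 8.6]
grip_width: 0.131
grip_force: 52.1
```

```bash
python3 - <<'E'
from plan import *
P=Plan(); print(ctrl.get_state()["torque"],ctrl.get_state()["grip_force"])
E
```

```text
t 6.33 p [0.5857 0.2267 0.1121] az 37.8 lane [ 0.0358 -0.024 ] tilt [0.07 0.13] w 11.4 F [-2.9  1.1  8.6] q [-0.83  0.45  0.52  1.72 -0.26  1.04 -1.13]
[ 0.00884502  0.73545918 -0.17591789] 52.14411777989881
```

>>> drive_tool:
  motion:
    - [[0,0,0],[0,0,-6],-1]
    - [[0,0,0],[0,0,-6],-1]
    - [[0,0,0],[0,0,-6],-1]
    - [[0,0,0],[0,0,-6],-1]
    - [[0,0,0],[0,0,-6],-1]
    - [[0,0,0],[0,0,-6],-1]
    - [[0,0,0],[0,0,-6],-1]
    - [[0,0,0],[0,0,-6],-1]
    - [[0,0,0],[0,0,-6],-1]
    - [[0,0,0],[0,0,-6],-1]
    - [[0,0,0],[0,0,-4],-1]
    - [[0,0,0],[0,0,0],-1]

```text
time: 7.82
position: [0.5869, 0.2262, 0.1121]
tool_rot: [1.981, 2.436, 0.006]
ft_force: [1.2, 1.0, 5.4]
grip_width: 0.134
grip_force: 52.8
```

```bash
python3 - <<'E'
from plan import *
P=Plan(); print(ctrl.get_state()["torque"],"theta",np.radians(P.az)-lane[2])
E
```

```text
t 7.83 p [0.5869 0.2262 0.1121] az 101.8 lane [ 0.0369 -0.0245] tilt [0.23 0.11] w 11.7 F [1.2 1.  5.4] q [-0.66  0.43  0.31  1.71 -0.15  1.02 -0.09]
[ 0.01976576 -0.06623003 -0.04650144] theta 1.7338902843858852
```

```bash
python3 - <<'E'
from plan import *
P=Plan(); x,y=inv(P.p)
P.go(x,y,P.p[2],None,-.1); P.rows*=2; P.go(x,y,.2,None,-.1,step=.045); P.show()
P.rows=[]; P.go(.551,-.173,.2,-2.5,-.1,lanef=False);P.show()
E
```

```text
t 7.83 p [0.5869 0.2262 0.1121] az 101.8 lane [ 0.0369 -0.0245] tilt [0.23 0.11] w 11.7 F [1.2 1.  5.4] q [-0.66  0.43  0.31  1.71 -0.15  1.02 -0.09]
4
[[[-0,-0,-0],[0,0,-0],-0.1],[[-0,-0,-0],[0,0,-0],-0.1],[[-0,-0,-4.4],[0,0,-0],-0.1],[[-0,-0,-4.4],[0,0,-0],-0.1]]
12
[[[-3.2,-1,0],[0,0,8.7],-0.1],[[-3.3,-0.5,0],[0,0,8.7],-0.1],[[-3.3,0,0],[0,0,8.7],-0.1],[[-3.3,0.5,0],[0,0,8.7],-0.1],[[-3.2,1,0],[0,0,8.7],-0.1],[[-3,1.5,0],[0,0,8.7],-0.1],[[-2.7,2,0],[0,0,8.7],-0.1],[[-2.4,2.3,0],[0,0,8.7],-0.1],[[-2,2.7,0],[0,0,8.7],-0.1],[[-1.6,2.9,0],[0,0,8.7],-0.1],[[-1.1,3.2,0],[0,0,8.7],-0.1],[[-0.6,3.2,0],[0,0,8.7],-0.1]]
```

>>> drive_tool:
  motion:
    - [[0,0,0],[0,0,0],-0.1]
    - [[0,0,0],[0,0,0],-0.1]
    - [[0,0,0],[0,0,0],-0.1]
    - [[0,0,-4.4],[0,0,0],-0.1]
    - [[0,0,-4.4],[0,0,0],-0.1]
  force: 30

```text
time: 8.45
position: [0.5836, 0.2253, 0.1975]
tool_rot: [-1.981, -2.436, 0.007]
ft_force: [0.9, 0.2, 0.8]
grip_width: 0.442
grip_force: 0.0
```

>>> drive_tool:
  motion:
    - [[-3.2,-1,0],[0,0,8.7],-0.1]
    - [[-3.3,-0.5,0],[0,0,8.7],-0.1]
    - [[-3.3,0,0],[0,0,8.7],-0.1]
    - [[-3.3,0.5,0],[0,0,8.7],-0.1]
    - [[-3.2,1,0],[0,0,8.7],-0.1]
    - [[-3,1.5,0],[0,0,8.7],-0.1]
    - [[-2.7,2,0],[0,0,8.7],-0.1]
    - [[-2.4,2.3,0],[0,0,8.7],-0.1]
    - [[-2,2.7,0],[0,0,8.7],-0.1]
    - [[-1.6,2.9,0],[0,0,8.7],-0.1]
    - [[-1.1,3.2,0],[0,0,8.7],-0.1]
    - [[-0.6,3.2,0],[0,0,8.7],-0.1]

```text
time: 9.95
position: [0.5484, -0.1736, 0.1973]
tool_rot: [-3.14, 0.08, 0.004]
ft_force: [0.3, 1.0, 0.2]
grip_width: 0.452
grip_force: 0.0
```

>>> drive_tool:
  motion:
    - [[0,0,0],[0,0,0],-0.1]
    - [[0,0,0],[0,0,0],-0.1]
    - [[0,0,0],[0,0,0],-0.1]

```text
time: 10.32
position: [0.5497, -0.1713, 0.1978]
tool_rot: [-3.14, 0.068, 0.001]
ft_force: [0.7, 0.2, 0.1]
grip_width: 0.452
grip_force: 0.0
```

```bash
python3 - <<'E'
from plan import *
P=Plan(); P.go(.551,-.173,.2,-2.5,-.1,lanef=False).go(.551,-.173,.117,-2.5,-.1,lanef=False,step=.03);P.show()
im=img("top"); im2=img("scene"); crop(im,270,160,60,60,6,"a.png"); crop(im2,345,225,60,60,6,"b.png")
cv2.imwrite("pics/e1.png",np.hstack([cv2.imread("pics/a.png"),cv2.imread("pics/b.png")]))
E
```

```text
t 10.32 p [ 0.5497 -0.1713  0.1978] az -2.5 lane [-0.0171 -0.4201] tilt [-0.05  0.06] w 39.3 F [0.7 0.2 0.1] q [-0.41  0.29  0.78  1.78 -0.22  1.16 -1.18]
4
[[[0.1,0.2,-0.2],[0,0,0],-0.1],[[0,-0,2.8],[0,0,0],-0.1],[[0,-0,2.7],[0,0,0],-0.1],[[0,-0,2.8],[0,0,0],-0.1]]
```

View pics/e1.png

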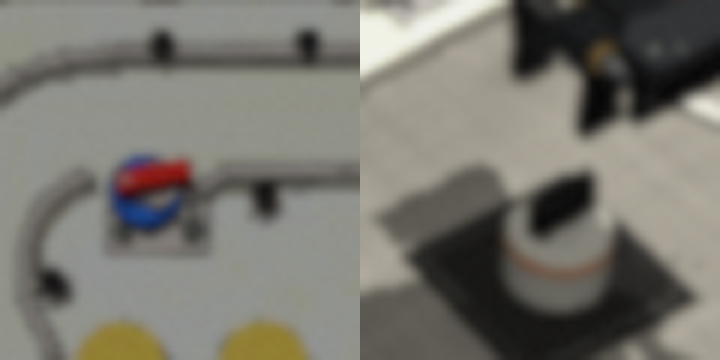

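The grip now lies nearly along the lane's y, at about 1.7 rad. The gauge is still on its mat. Picking it up.

>>> drive_tool:
  motion:
    - [[0.1,0.2,0],[0,0,0],-0.1]
    - [[0,0,2.7],[0,0,0],-0.1]
    - [[0,0,2.7],[0,0,0],-0.1]
    - [[0,0,2.7],[0,0,0],-0.1]
    - [[0,0,0],[0,0,0],-0.1]
    - [[0,0,0],[0,0,0],-1]
    - [[0,0,0],[0,0,0],-1]
    - [[0,0,0],[0,0,0],-1]
    - [[0,0,0],[0,0,0],-1]
  force: 30

```text
time: 11.55
position: [0.5509, -0.1751, 0.118]
tool_rot: [-3.141, 0.072, -0.002]
ft_force: [0.2, -0.2, 1.8]
grip_width: 0.135
grip_force: 30.0
```

```bash
python3 - <<'E'
from plan import *
L=np.degrees(lane[2])
P=Plan(); P.go(P.p[0],P.p[1],.215,None,-1,lanef=False,step=.04);P.show();P.rows=[]
P.go(.081,.035,.215,90+L,-1);P.show()
E
```

```text
t 11.55 p [ 0.5509 -0.1751  0.118 ] az -2.6 lane [-0.016  -0.4239] tilt [0.08 0.  ] w 11.7 F [ 0.2 -0.2  1.8] q [-0.36  0.39  0.74  1.85 -0.31  1.02 -1.11]
3
[[[0,-0,-3.2],[0,0,-0],-1],[[0,-0,-3.2],[0,0,-0],-1],[[0,-0,-3.3],[0,0,-0],-1]]
11
[[[0.5,-4.2,0],[0,0,-8.6],-1],[[1.1,-4.1,0],[0,0,-8.6],-1],[[1.7,-3.9,0],[0,0,-8.6],-1],[[2.3,-3.6,0],[0,0,-8.6],-1],[[2.8,-3.2,0],[0,0,-8.6],-1],[[3.3,-2.7,0],[0,0,-8.6],-1],[[3.7,-2.2,0],[0,0,-8.6],-1],[[3.9,-1.7,0],[0,0,-8.6],-1],[[4.1,-1.1,0],[0,0,-8.6],-1],[[4.3,-0.4,0],[0,0,-8.6],-1],[[4.3,0.3,0],[0,0,-8.6],-1]]
```

>>> drive_tool:
  motion:
    - [[0,0,-3.2],[0,0,0],-1]
    - [[0,0,-3.2],[0,0,0],-1]
    - [[0,0,-3.3],[0,0,0],-1]
    - [[0,0,0],[0,0,0],-1]

```text
time: 12.05
position: [0.5517, -0.1755, 0.2164]
tool_rot: [3.141, -0.072, 0.008]
ft_force: [-0.1, 0.3, -3.5]
grip_width: 0.142
grip_force: 30.0
```

```bash
python3 - <<'E'
from plan import *
L=np.degrees(lane[2])
P=Plan(); 
P.go(-.042,.080,.215,90+L,-1);P.show()
E
```

```text
t 12.05 p [ 0.5517 -0.1755  0.2164] az -2.6 lane [-0.0152 -0.4244] tilt [ 0.28 -0.02] w 12.3 F [-0.1  0.3 -3.5] q [-0.41  0.27  0.79  1.76 -0.21  1.19 -1.18]
12
[[[-0.6,-4.2,0],[0,0,-7.9],-1],[[-0,-4.2,0],[0,0,-7.9],-1],[[0.6,-4.2,0],[0,0,-7.9],-1],[[1.1,-4,0],[0,0,-7.9],-1],[[1.7,-3.9,0],[0,0,-7.9],-1],[[2.2,-3.6,0],[0,0,-7.9],-1],[[2.7,-3.3,0],[0,0,-7.9],-1],[[3.1,-2.9,0],[0,0,-7.9],-1],[[3.4,-2.4,0],[0,0,-7.9],-1],[[3.7,-1.9,0],[0,0,-7.9],-1],[[4,-1.4,0.1],[0,0,-7.9],-1],[[4.1,-0.8,0],[0,0,-7.9],-1]]
```

>>> drive_tool:
  motion:
    - [[-0.6,-4.2,0],[0,0,-7.9],-1]
    - [[0,-4.2,0],[0,0,-7.9],-1]
    - [[0.6,-4.2,0],[0,0,-7.9],-1]
    - [[1.1,-4,0],[0,0,-7.9],-1]
    - [[1.7,-3.9,0],[0,0,-7.9],-1]
    - [[2.2,-3.6,0],[0,0,-7.9],-1]
    - [[2.7,-3.3,0],[0,0,-7.9],-1]
    - [[3.1,-2.9,0],[0,0,-7.9],-1]
    - [[3.4,-2.4,0],[0,0,-7.9],-1]
    - [[3.7,-1.9,0],[0,0,-7.9],-1]
    - [[4,-1.4,0],[0,0,-7.9],-1]
    - [[4.1,-0.8,0],[0,0,-7.9],-1]

```text
time: 13.55
position: [0.5009, 0.3291, 0.2119]
tool_rot: [-2.173, -2.268, 0.005]
ft_force: [0.4, 0.5, -2.4]
grip_width: 0.136
grip_force: 30.0
```

>>> drive_tool:
  motion:
    - [[0,0,0],[0,0,0],-1]
    - [[0,0,0],[0,0,0],-1]
    - [[0,0,0],[0,0,0],-1]

```text
time: 13.92
position: [0.5024, 0.3264, 0.2134]
tool_rot: [2.182, 2.26, -0.002]
ft_force: [0.0, 0.2, -3.1]
grip_width: 0.136
grip_force: 30.0
```

```bash
python3 - <<'E'
from plan import *
L=np.degrees(lane[2])
P=Plan(); 
P.go(-.043,.080,.215,90+L,-1).go(-.043,.08,.1125,90+L,-1,step=.03);P.show()
P.rows=[];P.go(-.012,.08,.1125,90+L,-1,step=.01); P.show()
E
```

```text
t 13.93 p [0.5024 0.3264 0.2134] az 92.0 lane [-0.0433  0.0792] tilt [-0.05 -0.08] w 11.9 F [ 0.   0.2 -3.1] q [-0.89  0.27  0.31  1.69 -0.09  1.19 -0.52]
5
[[[0.1,0,-0.2],[0,0,-0.4],-1],[[-0,0,2.6],[0,0,-0],-1],[[-0,0,2.6],[0,0,-0],-1],[[-0,0,2.5],[0,0,-0],-1],[[-0,0,2.6],[0,0,-0],-1]]
4
[[[-0,0.8,-0],[0,0,-0],-1],[[-0,0.8,-0],[0,0,-0],-1],[[-0,0.8,-0],[0,0,-0],-1],[[-0,0.7,-0],[0,0,-0],-1]]
```

>>> drive_tool:
  motion:
    - [[0.1,0,0],[0,0,-0.4],-1]
    - [[0,0,2.5],[0,0,0],-1]
    - [[0,0,2.5],[0,0,0],-1]
    - [[0,0,2.5],[0,0,0],-1]
    - [[0,0,2.4],[0,0,0],-1]
    - [[0,0,0],[0,0,0],-1]
    - [[0,0,0],[0,0,0],-1]

```text
time: 14.8
position: [0.5027, 0.3294, 0.1164]
tool_rot: [2.171, 2.27, 0.003]
ft_force: [0.1, 1.0, -1.8]
grip_width: 0.132
grip_force: 30.0
```

>>> drive_tool:
  motion:
    - [[0,0.8,0],[0,0,0],-1]
    - [[0,0.8,0],[0,0,0],-1]
    - [[0,0.8,0],[0,0,0],-1]
    - [[0,0.7,0],[0,0,0],-1]
    - [[0,0,0],[0,0,0],-1]
    - [[0,0,0],[0,0,0],-1]
    - [[0,0,0],[0,0,0],-1]

```text
time: 15.68
position: [0.5327, 0.3307, 0.1152]
tool_rot: [-2.171, -2.271, 0.0]
ft_force: [-0.1, 0.1, -3.0]
grip_width: 0.136
grip_force: 30.0
```

```bash
python3 -c "
from plan import *
P=Plan()"
```

```text
t 15.68 p [0.5327 0.3307 0.1152] az 92.6 lane [-0.0128  0.0822] tilt [-0.02 -0.  ] w 11.8 F [-0.1  0.1 -3. ] q [-0.84  0.42  0.3   1.71 -0.14  1.03 -0.45]
```

>>> drive_tool:
  motion:
    - [[0.2,0,0.3],[0,0,0],-1]
    - [[0.2,0,0],[0,0,0],-1]
    - [[0,0,0],[0,0,0],-1]
    - [[0,0,0],[0,0,0],-1]
    - [[0,0,0],[0,0,0],-1]

```text
time: 16.3
position: [0.5327, 0.3335, 0.1119]
tool_rot: [2.171, 2.269, -0.003]
ft_force: [-1.4, -4.8, -2.6]
grip_width: 0.132
grip_force: 30.0
```

>>> drive_tool:
  motion:
    - [[-0.4,0,0],[0,0,0],-1]
    - [[-0.4,0,0],[0,0,0],-1]
    - [[0,0,0],[0,0,0],-1]
    - [[0,0,0],[0,0,0],-1]
    - [[0,0,0],[0,0,0],-1]

```text
time: 16.92
position: [0.5333, 0.3281, 0.1129]
tool_rot: [-2.17, -2.271, -0.004]
ft_force: [0.0, 4.2, -0.5]
grip_width: 0.137
grip_force: 30.0
```

```bash
python3 -c "
from plan import *
P=Plan()"
```

```text
t 16.93 p [0.5333 0.3281 0.1129] az 92.6 lane [-0.0123  0.0796] tilt [0.07 0.14] w 11.9 F [ 0.   4.2 -0.5] q [-0.84  0.42  0.3   1.72 -0.14  1.02 -0.44]
```

```bash
python3 - <<'E'
import numpy as np
p=np.load("lane.npy"); c,s=np.cos(p[2]),np.sin(p[2])
p[:2]+=[c*.0015-s*.0023,s*.0015+c*.0023]; np.save("lane.npy",p)
from plan import *
L=np.degrees(lane[2])
P=Plan(); P.p+=[0,-.003,0] # command offset while pressing
P.go(-.0,.08,.112,90+L,-1,step=.014)
for a in np.radians([10,20,30,40,50,60,70,80,90]): P.go(.08*np.sin(a),.08*np.cos(a),.112,90+L,-1,step=.03)
P.show(); print(inv(P.p))
E
```

```text
t 16.93 p [0.5333 0.3281 0.1129] az 92.6 lane [-0.0138  0.0773] tilt [0.07 0.14] w 11.9 F [ 0.   4.2 -0.5] q [-0.84  0.42  0.3   1.72 -0.14  1.02 -0.44]
11
[[[0.3,0.7,0],[0,0,0.1],-1],[[0.3,0.7,0.1],[0,0,0.1],-1],[[-0.2,1.4,-0],[0,0,-0],-1],[[-0.3,1.3,-0],[0,0,-0],-1],[[-0.6,1.3,-0],[0,0,-0],-1],[[-0.8,1.1,-0],[0,0,-0],-1],[[-1,1,-0],[0,0,-0],-1],[[-1.1,0.8,-0],[0,0,-0],-1],[[-1.3,0.6,-0],[0,0,-0],-1],[[-1.3,0.4,-0],[0,0,-0],-1],[[-1.4,0.1,-0],[0,0,-0],-1]]
[0.08007201 0.0003079 ]
```

>>> drive_tool:
  motion:
    - [[0.3,0.7,0],[0,0,0],-1]
    - [[0.3,0.7,0],[0,0,0],-1]
    - [[-0.2,1.4,0],[0,0,0],-1]
    - [[-0.3,1.3,0],[0,0,0],-1]
    - [[-0.6,1.3,0],[0,0,0],-1]
    - [[-0.8,1.1,0],[0,0,0],-1]
    - [[-1,1,0],[0,0,0],-1]
    - [[-1.1,0.8,0],[0,0,0],-1]
    - [[-1.3,0.6,0],[0,0,0],-1]
    - [[0,0,0],[0,0,0],-1]
    - [[0,0,0],[0,0,0],-1]

```text
time: 18.3
position: [0.6238, 0.2841, 0.1123]
tool_rot: [-2.17, -2.27, -0.0]
ft_force: [0.2, 0.2, -3.6]
grip_width: 0.139
grip_force: 30.0
```

```bash
python3 -c "
from plan import *
P=Plan();P.go(.08,.025,.112,None,-1).show()"
```

```text
t 18.3 p [0.6238 0.2841 0.1123] az 92.6 lane [0.0748 0.0295] tilt [-0.03  0.04] w 12.1 F [ 0.2  0.2 -3.6] q [-0.7   0.54  0.32  1.55 -0.18  1.08 -0.3 ]
1
[[[-0.4,0.5,0],[0,0,-0],-1]]
```

>>> drive_tool:
  motion:
    - [[-1.3,0.4,0],[0,0,0],-1]
    - [[-1.2,0.1,0],[0,0,0],-1]
    - [[0,0,0],[0,0,0],-1]
    - [[0,0,0],[0,0,0],-1]

```text
time: 18.8
position: [0.6303, 0.259, 0.1123]
tool_rot: [-2.171, -2.27, -0.001]
ft_force: [-0.6, 0.3, -2.8]
grip_width: 0.139
grip_force: 30.0
```

>>> drive_tool:
  motion:
    - [[-0.7,0.1,0],[0,0,0],-1]
    - [[-0.7,0,0],[0,0,0],-1]
    - [[-0.7,0,0],[0,0,0],-1]
    - [[-0.7,0,0],[0,0,0],-1]
    - [[0,0,0],[0,0,0],-1]
    - [[0,0,0],[0,0,0],-1]

```text
time: 19.55
position: [0.6327, 0.2312, 0.1123]
tool_rot: [-2.171, -2.271, -0.001]
ft_force: [-0.2, -0.8, -2.5]
grip_width: 0.136
grip_force: 30.0
```

```bash
python3 -c "
from plan import *
P=Plan()"
```

```text
t 19.55 p [0.6327 0.2312 0.1123] az 92.6 lane [ 0.0814 -0.0238] tilt [0.02 0.03] w 11.8 F [-0.2 -0.8 -2.5] q [-0.64  0.52  0.33  1.59 -0.18  1.07 -0.22]
```

The gauge is in the gap with no resistance. I'll probe the lateral play here.

>>> drive_tool:
  motion:
    - [[0,0.3,0],[0,0,0],-1]
    - [[0,0.3,0],[0,0,0],-1]
    - [[0,0,0],[0,0,0],-1]
    - [[0,0,0],[0,0,0],-1]
    - [[0,0,0],[0,0,0],-1]

```text
time: 20.18
position: [0.6348, 0.2319, 0.1113]
tool_rot: [-2.165, -2.267, 0.011]
ft_force: [-10.1, -0.0, 2.1]
grip_width: 0.14
grip_force: 30.0
```

>>> drive_tool:
  motion:
    - [[0,-0.5,0],[0,0,0],-1]
    - [[0,-0.5,0],[0,0,0],-1]
    - [[0,0,0],[0,0,0],-1]
    - [[0,0,0],[0,0,0],-1]
    - [[0,0,0],[0,0,0],-1]

```text
time: 20.8
position: [0.6316, 0.2304, 0.1136]
tool_rot: [2.169, 2.266, 0.009]
ft_force: [4.9, 0.4, -4.3]
grip_width: 0.137
grip_force: 30.0
```

```bash
python3 -c "
from plan import *
P=Plan()"
```

```text
t 20.8 p [0.6316 0.2304 0.1136] az 92.5 lane [ 0.0803 -0.0245] tilt [0.44 0.04] w 11.9 F [ 4.9  0.4 -4.3] q [-0.64  0.51  0.33  1.6  -0.18  1.06 -0.22]
```

Play is about 1 mm after allowing for compliance. Sliding the gauge on into the outfeed.

>>> drive_tool:
  motion:
    - [[0,0.4,0],[0,0,0],-1]
    - [[-0.8,0,0],[0,0,0],-1]
    - [[-0.8,0,0],[0,0,0],-1]
    - [[-0.9,0,0],[0,0,0],-1]
    - [[-0.9,-0.1,0],[0,0,0],-1]
    - [[-1,-0.1,0],[0,0,0],-1]
    - [[-1,0,0],[0,0,0],-1]
    - [[-1,0,0],[0,0,0],-1]
    - [[-1,0,0],[0,0,0],-1]
    - [[0,0,0],[0,0,0],-1]
    - [[0,0,0],[0,0,0],-1]

```text
time: 22.18
position: [0.6339, 0.1574, 0.1123]
tool_rot: [-2.171, -2.271, -0.001]
ft_force: [0.7, -0.4, -2.1]
grip_width: 0.134
grip_force: 30.0
```

```bash
python3 - <<'E'
from plan import *
P=Plan(); x,y=inv(P.p); P.go(x,y,.215,None,-1,step=.035).show(); P.rows=[]
P.go(.5495,-.176,.215,-3,-1,lanef=False).show()
E
```

```text
t 22.18 p [0.6339 0.1574 0.1123] az 92.6 lane [ 0.0795 -0.0975] tilt [0.   0.04] w 11.7 F [ 0.7 -0.4 -2.1] q [-0.56  0.48  0.35  1.64 -0.18  1.05 -0.11]
3
[[[-0,-0,-3.4],[0,0,-0],-1],[[-0,-0,-3.4],[0,0,-0],-1],[[-0,-0,-3.5],[0,0,-0],-1]]
11
[[[-3,-0.9,0],[0,0,8.7],-1],[[-3.1,-0.4,0],[0,0,8.7],-1],[[-3.1,0,0],[0,0,8.7],-1],[[-3.1,0.5,0],[0,0,8.7],-1],[[-3,1,0],[0,0,8.7],-1],[[-2.8,1.4,0],[0,0,8.7],-1],[[-2.5,1.8,0],[0,0,8.7],-1],[[-2.3,2.2,0],[0,0,8.7],-1],[[-1.9,2.5,0],[0,0,8.7],-1],[[-1.5,2.7,0],[0,0,8.7],-1],[[-1,2.9,0],[0,0,8.7],-1]]
```

>>> drive_tool:
  motion:
    - [[0,0,-3.4],[0,0,0],-1]
    - [[0,0,-3.4],[0,0,0],-1]
    - [[0,0,-3.5],[0,0,0],-1]
    - [[0,0,0],[0,0,0],-1]

```text
time: 22.68
position: [0.6357, 0.1581, 0.2189]
tool_rot: [2.168, 2.269, 0.01]
ft_force: [-0.5, 0.3, -2.2]
grip_width: 0.132
grip_force: 30.0
```

>>> drive_tool:
  motion:
    - [[-3,-0.9,0],[0,0,8.7],-1]
    - [[-3.1,-0.4,0],[0,0,8.7],-1]
    - [[-3.1,0,0],[0,0,8.7],-1]
    - [[-3.1,0.5,0],[0,0,8.7],-1]
    - [[-3,1,0],[0,0,8.7],-1]
    - [[-2.8,1.4,0],[0,0,8.7],-1]
    - [[-2.5,1.8,0],[0,0,8.7],-1]
    - [[-2.3,2.2,0],[0,0,8.7],-1]
    - [[-1.9,2.5,0],[0,0,8.7],-1]
    - [[-1.5,2.7,0],[0,0,8.7],-1]
    - [[-1,2.9,0],[0,0,8.7],-1]
    - [[0,0,0],[0,0,0],-1]

```text
time: 24.18
position: [0.548, -0.1789, 0.2141]
tool_rot: [3.139, -0.094, -0.003]
ft_force: [0.7, 0.5, -2.7]
grip_width: 0.143
grip_force: 30.0
```

>>> drive_tool:
  motion:
    - [[0,0,0],[0,0,0],-1]
    - [[0,0,0],[0,0,0],-1]

```text
time: 24.42
position: [0.55, -0.1745, 0.2146]
tool_rot: [-3.14, 0.081, 0.001]
ft_force: [-0.3, -0.1, -2.5]
grip_width: 0.136
grip_force: 30.0
```

```bash
python3 - <<'E'
from plan import *
P=Plan(); P.go(.550,-.1755,P.p[2],None,-1,lanef=False).go(.55,-.1755,.1175,None,-1,lanef=False,step=.03).show()
im=img("top"); im2=img("scene"); crop(im,235,150,130,95,4,"a.png"); crop(im2,255,150,130,95,2,"b.png")
a,b=cv2.imread("pics/a.png"),cv2.imread("pics/b.png"); cv2.imwrite("pics/j0.png",np.hstack([a,cv2.copyMakeBorder(b,0,a.shape[0]-b.shape[0],0,0,0)]))
E
```

```text
t 24.43 p [ 0.55   -0.1745  0.2146] az -3.0 lane [-0.0183 -0.4256] tilt [-0.04  0.04] w 11.8 F [-0.3 -0.1 -2.5] q [-0.41  0.27  0.78  1.76 -0.2   1.2  -1.19]
5
[[[0,0.1,-0],[0,0,-0],-1],[[0,0,2.4],[0,0,-0],-1],[[0,0,2.4],[0,0,-0],-1],[[0,0,2.5],[0,0,-0],-1],[[0,0,2.4],[0,0,-0],-1]]
```

View pics/j0.png

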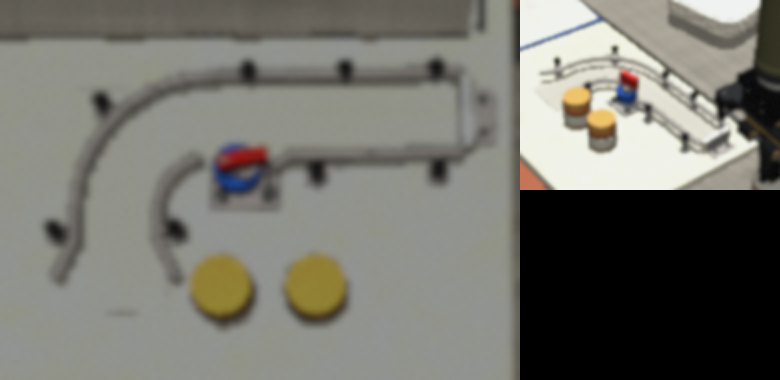

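Both jars are unchanged at full-image (290.4,221.4) and (313.7,221.4), and the eccentric still holds its setting. Setting the gauge down.

>>> drive_tool:
  motion:
    - [[0,0.1,0],[0,0,0],-1]
    - [[0,0,2.4],[0,0,0],-1]
    - [[0,0,2.4],[0,0,0],-1]
    - [[0,0,2.4],[0,0,0],-1]
    - [[0,0,1.8],[0,0,0],-1]
    - [[0,0,0.4],[0,0,0],-1]
    - [[0,0,0.2],[0,0,0],-1]
    - [[0,0,0],[0,0,0],-1]
    - [[0,0,0],[0,0,0],-1]

```text
time: 25.65
position: [0.5501, -0.1772, 0.12]
tool_rot: [-3.14, 0.086, -0.002]
ft_force: [-0.2, -0.3, -2.5]
grip_width: 0.131
grip_force: 30.0
```

>>> drive_tool:
  motion:
    - [[0,0,0.1],[0,0,0],-1]
    - [[0,0,0.1],[0,0,0],-1]
    - [[0,0,0],[0,0,0],-1]
    - [[0,0,0],[0,0,0],-1]

```text
time: 26.15
position: [0.55, -0.1771, 0.118]
tool_rot: [-3.14, 0.086, -0.001]
ft_force: [-2.5, 1.0, 5.4]
grip_width: 0.136
grip_force: 30.0
```

>>> drive_tool:
  motion:
    - [[0,0,0],[0,0,0],-0.3]
    - [[0,0,0],[0,0,0],-0.3]
    - [[0,0,0],[0,0,0],-0.3]
    - [[0,0,-2.5],[0,0,0],-0.3]
    - [[0,0,-4.5],[0,0,0],-0.3]
    - [[0,0,-4.5],[0,0,0],0.4]
    - [[0,0,0],[0,0,0],0.5]
    - [[0,0,0],[0,0,0],0.5]

```text
time: 27.15
position: [0.5493, -0.1768, 0.2316]
tool_rot: [-3.14, 0.086, 0.001]
ft_force: [-0.2, 0.2, 0.4]
grip_width: 0.608
grip_force: 0.0
```

```bash
python3 - <<'E'
from plan import *
L=np.degrees(lane[2])
P=Plan()
j=unproj("top",[(290.0,221.0),(313.3,221.0)],.059); print(j, [inv(q) for q in j])
for i,q in enumerate(j):  # camera -> tool bias = shift applied to the lane
    a=q[:2]+[.0014,.0024]; print("jar",i,a,inv(a))
    if i==0: P.go(a[0],a[1],.21,L,.5,lanef=False).show()
E
```

```text
t 27.15 p [ 0.5493 -0.1768  0.2316] az -3.1 lane [-0.0191 -0.4279] tilt [-0.03  0.03] w 52.9 F [-0.2  0.2  0.4] q [-0.42  0.25  0.8   1.74 -0.19  1.23 -1.2 ]
[[0.48349225 0.2408642  0.059     ]
 [0.48461933 0.1670593  0.059     ]] [array([-0.06725487, -0.0078086 ]), array([-0.06924515, -0.08159527])]
jar 0 [0.48489225 0.2432642 ] [-0.06575478 -0.00546986]
10
[[[-0.9,-4.2,0.2],[0,0,-0.6],0.5],[[-0.8,-4.2,0.2],[0,0,-0.6],0.5],[[-0.8,-4.2,0.2],[0,0,-0.6],0.5],[[-0.7,-4.2,0.2],[0,0,-0.6],0.5],[[-0.7,-4.2,0.2],[0,0,-0.6],0.5],[[-0.7,-4.2,0.2],[0,0,-0.6],0.5],[[-0.6,-4.2,0.2],[0,0,-0.6],0.5],[[-0.6,-4.2,0.3],[0,0,-0.6],0.5],[[-0.5,-4.2,0.2],[0,0,-0.6],0.5],[[-0.5,-4.1,0.3],[0,0,-0.6],0.5]]
jar 1 [0.48601933 0.1694593 ] [-0.06774506 -0.07925652]
```

```bash
python3 - <<'E'
from plan import *
L=np.degrees(lane[2])
P=Plan()
P.go(-.0658,-.0055,.21,L+90,.7).show()
E
```

```text
t 27.15 p [ 0.5493 -0.1768  0.2316] az -3.1 lane [-0.0191 -0.4279] tilt [-0.03  0.03] w 52.9 F [-0.2  0.2  0.4] q [-0.42  0.25  0.8   1.74 -0.19  1.23 -1.2 ]
11
[[[-0.8,-3.8,0.2],[0,0,-8.7],0.7],[[-0.2,-3.9,0.2],[0,0,-8.7],0.7],[[0.4,-3.8,0.2],[0,0,-8.7],0.7],[[0.9,-3.7,0.2],[0,0,-8.7],0.7],[[1.5,-3.6,0.2],[0,0,-8.7],0.7],[[2,-3.3,0.2],[0,0,-8.7],0.7],[[2.5,-2.9,0.2],[0,0,-8.7],0.7],[[2.9,-2.5,0.2],[0,0,-8.7],0.7],[[3.3,-2.1,0.2],[0,0,-8.7],0.7],[[3.6,-1.5,0.2],[0,0,-8.7],0.7],[[3.7,-1,0.2],[0,0,-8.7],0.7]]
```

>>> drive_tool:
  motion:
    - [[-0.8,-3.8,0.2],[0,0,-8.7],0.7]
    - [[-0.2,-3.9,0.2],[0,0,-8.7],0.7]
    - [[0.4,-3.8,0.2],[0,0,-8.7],0.7]
    - [[0.9,-3.7,0.2],[0,0,-8.7],0.7]
    - [[1.5,-3.6,0.2],[0,0,-8.7],0.7]
    - [[2,-3.3,0.2],[0,0,-8.7],0.7]
    - [[2.5,-2.9,0.2],[0,0,-8.7],0.7]
    - [[2.9,-2.5,0.2],[0,0,-8.7],0.7]
    - [[3.3,-2.1,0.2],[0,0,-8.7],0.7]
    - [[3.6,-1.5,0.2],[0,0,-8.7],0.7]
    - [[3.7,-1,0.2],[0,0,-8.7],0.7]
    - [[0,0,0],[0,0,0],0.7]

```text
time: 28.65
position: [0.4832, 0.2461, 0.2079]
tool_rot: [-2.162, -2.276, 0.005]
ft_force: [-1.0, -0.6, 1.2]
grip_width: 0.851
grip_force: 0.0
```

>>> drive_tool:
  motion:
    - [[0,0,0],[0,0,0],0.7]
    - [[0,0,0],[0,0,0],0.7]

```text
time: 28.9
position: [0.4858, 0.2412, 0.2097]
tool_rot: [2.174, 2.267, -0.002]
ft_force: [-0.3, 0.1, 0.2]
grip_width: 0.849
grip_force: 0.0
```

```bash
python3 - <<'E'
from plan import *
L=np.degrees(lane[2])
P=Plan()
P.go(-.0658,-.0055,P.p[2],L+90,.7).go(-.0658,-.0055,.115,L+90,.7,step=.03).show()
im=img("top"); im2=img("scene"); crop(im,380,170,70,70,5,"a.png"); crop(im2,255,140,70,70,5,"b.png")
cv2.imwrite("pics/j1.png",np.hstack([cv2.imread("pics/a.png"),cv2.imread("pics/b.png")]))
E
```

```text
t 28.9 p [0.4858 0.2412 0.2097] az 92.4 lane [-0.065  -0.0076] tilt [-0.04 -0.05] w 73.9 F [-0.3  0.1  0.2] q [-0.84  0.15  0.36  1.84 -0.06  1.16 -0.42]
5
[[[0.2,-0.1,-0],[0,0,-0],0.7],[[0,0,2.4],[0,0,-0],0.7],[[0,0,2.4],[0,0,-0],0.7],[[0,0,2.3],[0,0,-0],0.7],[[0,0,2.4],[0,0,-0],0.7]]
```

View pics/j1.png

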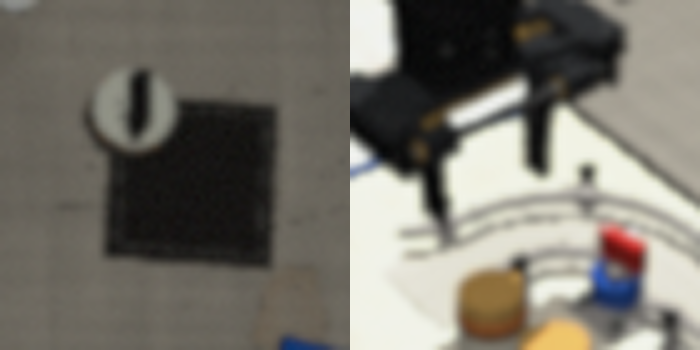

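The knock has come: the gauge now sits on the mat's upper-left corner, with its bar centre at full-image ≈(407.6,190.6). I'll put it back before moving any jars.

```bash
python3 - <<'E'
from plan import *
P=Plan()
t=lambda q:np.array(q,float)/5+[380,170]-.4
b=unproj("top",t([(142,74),(137,136)]),.068);print(b,b.mean(0)); az=np.degrees(np.arctan2(*(b[0]-b[1])[1::-1])); print(az)
d=unproj("top",t([(134,110)]),.040);print("disc",d)
g=(b.mean(0)+d[0])[:2]/2+[.0014,.002]; print("goal",g, "old offs: same calc at start bar .5508,-.1723 disc .5523,-.176, true .551,-.175")
P.go(g[0],g[1],.21,az,-.1,lanef=False).show()
E
```

```text
t 29.0 p [0.4859 0.2416 0.2101] az 92.4 lane [-0.0649 -0.0072] tilt [-0.01 -0.01] w 74.2 F [ 0.5 -0.5  0.2] q [-0.84  0.15  0.36  1.84 -0.06  1.16 -0.42]
[[ 0.60607204 -0.13348986  0.068     ]
 [ 0.56562744 -0.12953879  0.068     ]] [ 0.58584974 -0.13151432  0.068     ]
-5.579566165510558
disc [[ 0.58845688 -0.13323386  0.04      ]]
goal [ 0.58855331 -0.13037409] old offs: same calc at start bar .5508,-.1723 disc .5523,-.176, true .551,-.175
11
[[[-3.4,0.8,0],[0,0,8.9],-0.1],[[-3.3,1.3,0],[0,0,8.9],-0.1],[[-3,1.8,0],[0,0,8.9],-0.1],[[-2.7,2.2,0],[0,0,8.9],-0.1],[[-2.3,2.6,0],[0,0,8.9],-0.1],[[-1.9,3,0],[0,0,8.9],-0.1],[[-1.4,3.2,0],[0,0,8.9],-0.1],[[-0.9,3.4,0],[0,0,8.9],-0.1],[[-0.3,3.5,0],[0,0,8.9],-0.1],[[0.2,3.5,0],[0,0,8.9],-0.1],[[0.7,3.4,0],[0,0,8.9],-0.1]]
```

>>> drive_tool:
  motion:
    - [[-3.4,0.8,0],[0,0,8.9],-0.1]
    - [[-3.3,1.3,0],[0,0,8.9],-0.1]
    - [[-3,1.8,0],[0,0,8.9],-0.1]
    - [[-2.7,2.2,0],[0,0,8.9],-0.1]
    - [[-2.3,2.6,0],[0,0,8.9],-0.1]
    - [[-1.9,3,0],[0,0,8.9],-0.1]
    - [[-1.4,3.2,0],[0,0,8.9],-0.1]
    - [[-0.9,3.4,0],[0,0,8.9],-0.1]
    - [[-0.3,3.5,0],[0,0,8.9],-0.1]
    - [[0.2,3.5,0],[0,0,8.9],-0.1]
    - [[0.7,3.4,0],[0,0,8.9],-0.1]
    - [[0,0,0],[0,0,0],-0.1]

```text
time: 30.5
position: [0.5885, -0.1329, 0.2106]
tool_rot: [3.135, -0.157, 0.001]
ft_force: [-0.7, 0.5, 1.0]
grip_width: 0.448
grip_force: 0.0
```

>>> drive_tool:
  motion:
    - [[0,0,0],[0,0,0],-0.1]
    - [[0,0,0],[0,0,0],-0.1]

```text
time: 30.75
position: [0.589, -0.127, 0.2102]
tool_rot: [-3.137, 0.143, 0.0]
ft_force: [-0.0, 0.1, -0.2]
grip_width: 0.446
grip_force: 0.0
```

```bash
python3 - <<'E'
from plan import *
P=Plan()
P.go(.587,-.1325,P.p[2],-5.5,-.1,lanef=False).go(.587,-.1325,.118,-5.5,-.1,lanef=False,step=.03).show()
im2=img("scene"); crop(im2,335,215,80,80,5,"g2.png")
E
```

```text
t 30.75 p [ 0.589  -0.127   0.2102] az -5.2 lane [ 0.0226 -0.3798] tilt [-0.01  0.07] w 38.8 F [-0.   0.1 -0.2] q [-0.47  0.34  0.77  1.7  -0.25  1.2  -1.29]
5
[[[-0.1,0.6,-0],[0,0,0.3],-0.1],[[-0,-0,2.3],[0,0,-0],-0.1],[[-0,-0,2.3],[0,0,-0],-0.1],[[-0,-0,2.3],[0,0,-0],-0.1],[[-0,-0,2.3],[0,0,-0],-0.1]]
```

View pics/g2.png

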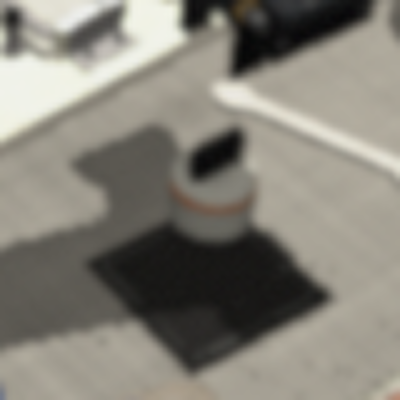

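The gauge stands upright on the mat's far corner at crop (212,200). Grasping it again.

>>> drive_tool:
  motion:
    - [[-0.1,0.5,0],[0,0,0.3],-0.1]
    - [[0,0,2.3],[0,0,0],-0.1]
    - [[0,0,2.3],[0,0,0],-0.1]
    - [[0,0,2.3],[0,0,0],-0.1]
    - [[0,0,2.3],[0,0,0],-0.1]
    - [[0,0,0],[0,0,0],-0.1]
    - [[0,0,0],[0,0,0],-1]
    - [[0,0,0],[0,0,0],-1]
    - [[0,0,0],[0,0,0],-1]
    - [[0,0,0],[0,0,0],-1]
  force: 30

```text
time: 32.05
position: [0.5879, -0.1333, 0.1189]
tool_rot: [-3.137, 0.154, -0.002]
ft_force: [-0.1, 0.8, 2.3]
grip_width: 0.135
grip_force: 30.0
```

>>> drive_tool:
  motion:
    - [[0,0,-2],[0,0,0],-1]
    - [[0,0,-2],[0,0,0],-1]
    - [[0,0,0],[0,0,0],-1]
    - [[0,0,0],[0,0,0],-1]

```text
time: 32.55
position: [0.5874, -0.1331, 0.1583]
tool_rot: [-3.137, 0.154, -0.0]
ft_force: [-0.1, 0.3, -2.8]
grip_width: 0.138
grip_force: 30.0
```

```bash
python3 - <<'E'
from plan import *
P=Plan()
P.go(.550,-.176,P.p[2],-3,-1,lanef=False,step=.03).show()
E
```

```text
t 32.55 p [ 0.5874 -0.1331  0.1583] az -5.6 lane [ 0.0208 -0.3859] tilt [0.   0.03] w 12.0 F [-0.1  0.3 -2.8] q [-0.44  0.39  0.75  1.75 -0.3   1.11 -1.26]
2
[[[-1.7,2.3,-0],[0,0,-1.3],-1],[[-1.7,2.3,-0],[0,0,-1.3],-1]]
```

>>> drive_tool:
  motion:
    - [[-1.7,2.3,0],[0,0,-1.3],-1]
    - [[-1.7,2.3,0],[0,0,-1.3],-1]
    - [[0,0,0],[0,0,0],-1]
    - [[0,0,1.8],[0,0,0],-1]
    - [[0,0,1.4],[0,0,0],-1]
    - [[0,0,0.4],[0,0,0],-1]
    - [[0,0,0.3],[0,0,0],-1]
    - [[0,0,0.2],[0,0,0],-1]
    - [[0,0,0],[0,0,0],-1]
    - [[0,0,0],[0,0,0],-1]

```text
time: 33.8
position: [0.5504, -0.1763, 0.1189]
tool_rot: [-3.14, 0.083, -0.002]
ft_force: [-2.4, 1.0, 5.4]
grip_width: 0.135
grip_force: 30.0
```

>>> drive_tool:
  motion:
    - [[0,0,0],[0,0,0],-0.3]
    - [[0,0,0],[0,0,0],-0.3]
    - [[0,0,0],[0,0,0],-0.3]
    - [[0,0,-2.5],[0,0,0],-0.3]
    - [[0,0,-4.5],[0,0,0],-0.3]
    - [[0,0,-3.5],[0,0,0],0.4]
    - [[0,0,0],[0,0,0],0.5]

```text
time: 34.67
position: [0.5513, -0.177, 0.2253]
tool_rot: [3.14, -0.083, 0.009]
ft_force: [-0.3, 0.3, 0.1]
grip_width: 0.499
grip_force: 0.0
```

>>> drive_tool:
  motion:
    - [[-0.8,-3.8,0.2],[0,0,-8.7],0.7]
    - [[-0.2,-3.9,0.2],[0,0,-8.7],0.7]
    - [[0.4,-3.8,0.2],[0,0,-8.7],0.7]
    - [[0.9,-3.7,0.2],[0,0,-8.7],0.7]
    - [[1.5,-3.6,0.2],[0,0,-8.7],0.7]
    - [[2,-3.3,0.1],[0,0,-8.7],0.7]
    - [[2.5,-2.9,0],[0,0,-8.7],0.7]
    - [[2.9,-2.5,0],[0,0,-8.7],0.7]
    - [[3.3,-2.1,0],[0,0,-8.7],0.7]
    - [[3.6,-1.5,0],[0,0,-8.7],0.7]
    - [[3.7,-1,0],[0,0,-8.7],0.7]
    - [[0,0,0],[0,0,0],0.7]

```text
time: 36.17
position: [0.483, 0.2471, 0.2098]
tool_rot: [-2.161, -2.279, 0.002]
ft_force: [0.2, -1.4, -1.1]
grip_width: 0.856
grip_force: 0.0
```

>>> drive_tool:
  motion:
    - [[0,0,0],[0,0,0],0.7]
    - [[0,0,0],[0,0,0],0.7]

```text
time: 36.42
position: [0.4851, 0.242, 0.2109]
tool_rot: [2.172, 2.269, -0.001]
ft_force: [-0.1, 0.2, 0.8]
grip_width: 0.848
grip_force: 0.0
```

```bash
python3 - <<'E'
from plan import *
L=np.degrees(lane[2])
P=Plan()
P.go(-.0658,-.0055,P.p[2],L+90,.7).go(-.0658,-.0055,.115,L+90,.7,step=.03).show()
im=img("top"); im2=img("scene"); crop(im,380,170,70,70,5,"a.png"); crop(im2,255,140,70,70,5,"b.png")
cv2.imwrite("pics/j2.png",np.hstack([cv2.imread("pics/a.png"),cv2.imread("pics/b.png")]))
# orange/yellow lid blobs and bright gauge disc in top
hsv=cv2.cvtColor(im,cv2.COLOR_BGR2HSV); m=cv2.inRange(hsv,(18,100,60),(34,255,255)); m[:, :230]=0; m[:,370:]=0
n,_,st,ce=cv2.connectedComponentsWithStats(m); print([(st[i,4],ce[i].round(1)) for i in range(1,n) if st[i,4]>20])
E
```

```text
t 36.42 p [0.4851 0.242  0.2109] az 92.5 lane [-0.0656 -0.0067] tilt [-0.02 -0.04] w 73.8 F [-0.1  0.2  0.8] q [-0.85  0.15  0.37  1.84 -0.06  1.17 -0.42]
5
[[[0.1,-0,-0],[0,0,0.1],0.7],[[0,-0,2.4],[0,0,-0],0.7],[[0,-0,2.4],[0,0,-0],0.7],[[0,-0,2.4],[0,0,-0],0.7],[[0,-0,2.4],[0,0,-0],0.7]]
[(np.int32(2389), array([307.1, 252.3])), (np.int32(127), array([274.8, 182.4])), (np.int32(86), array([316.3, 219.5])), (np.int32(763), array([359.1, 367.3]))]
```

View pics/j2.png

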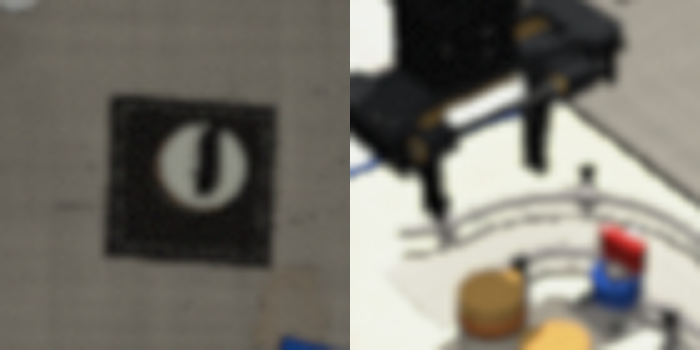

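The gauge is back in the middle of the mat, with its disc at crop (203,168). Going down over jar 0.

>>> drive_tool:
  motion:
    - [[0.1,0,0],[0,0,0],0.7]
    - [[0,0,2.4],[0,0,0],0.7]
    - [[0,0,2.4],[0,0,0],0.7]
    - [[0,0,2.4],[0,0,0],0.7]
    - [[0,0,2.4],[0,0,0],0.7]
    - [[0,0,0],[0,0,0],0.7]
    - [[0,0,0],[0,0,0],0.7]
  force: 12

```text
time: 37.4
position: [0.4854, 0.2447, 0.1162]
tool_rot: [2.169, 2.272, 0.002]
ft_force: [0.5, -0.2, 1.5]
grip_width: 0.851
grip_force: 0.0
```

>>> drive_tool:
  motion:
    - [[0,0,0],[0,0,0],0.2]
    - [[0,0,0],[0,0,0],0]
    - [[0,0,0],[0,0,0],0]
    - [[0,0,0],[0,0,0],0]
    - [[0,0,0],[0,0,0],0]
  force: 12

```text
time: 38.02
position: [0.4848, 0.2447, 0.1156]
tool_rot: [-2.169, -2.272, -0.001]
ft_force: [-1.3, -0.0, 3.3]
grip_width: 0.56
grip_force: 12.0
```

```bash
python3 - <<'E'
from plan import *
P=Plan()
im=img("top"); im2=img("scene"); crop(im,240,160,80,80,5,"a.png"); crop(im2,255,150,80,80,5,"b.png")
cv2.imwrite("pics/j3.png",np.hstack([cv2.imread("pics/a.png"),cv2.imread("pics/b.png")]))
E
```

```text
t 38.02 p [0.4848 0.2447 0.1156] az 92.7 lane [-0.0658 -0.004 ] tilt [0.01 0.02] w 48.7 F [-1.3 -0.   3.3] q [-0.83  0.26  0.36  1.92 -0.11  0.98 -0.38]
```

Lid gripped at 48.7 mm. Pressing lightly down and sliding it back, then across to the front of the mouth.

>>> drive_tool:
  motion:
    - [[0,0,0.1],[0,0,0],0]
    - [[0,-0.9,0],[0,0,0],0]
    - [[0,-0.9,0],[0,0,0],0]
    - [[0,-0.9,0],[0,0,0],0]
    - [[1.2,0,0],[0,0,0],0]
    - [[1.2,0,0],[0,0,0],0]
    - [[1.2,0,0],[0,0,0],0]
    - [[1.2,0,0],[0,0,0],0]
    - [[1.2,0,0],[0,0,0],0]
    - [[1.2,0,0],[0,0,0],0]
    - [[1.2,0,0],[0,0,0],0]
    - [[0,0,0],[0,0,0],0]

```text
time: 39.62
position: [0.4543, 0.3283, 0.1152]
tool_rot: [2.168, 2.273, 0.003]
ft_force: [0.5, 0.6, 6.6]
grip_width: 0.561
grip_force: 12.0
```

```bash
python3 - <<'E'
from plan import *
L=np.degrees(lane[2])
P=Plan(); z=P.p[2]
P.go(-.03,.08,z,L+90,0,step=.014).go(0,.08,z,L+90,0,step=.014).show(); P.rows=[]
for a in range(9,91,9): r=np.radians(a); P.go(.08*np.sin(r),.08*np.cos(r),z,L+90-a,0,step=.02)
P.show(); P.rows=[]
P.go(.08,-.174,z,L,0,step=.015).show()
E
```

```text
t 39.62 p [0.4543 0.3283 0.1152] az 92.7 lane [-0.0928  0.0808] tilt [0.09 0.08] w 48.8 F [0.5 0.6 6.6] q [-0.94  0.29  0.31  1.88 -0.11  0.98 -0.54]
8
[[[-0,1.3,-0],[0,0,0.1],0],[[-0,1.2,-0],[0,0,0.1],0],[[-0,1.3,-0],[0,0,0.1],0],[[-0,1.2,-0],[0,0,0.1],0],[[-0.1,1.3,-0],[0,0,0.1],0],[[0,1,-0],[0,0,-0.1],0],[[0,1,-0],[0,0,-0.1],0],[[0,1,-0],[0,0,-0.1],0]]
20
[[[-0,0.6,-0],[0,0,4.5],0],[[-0,0.6,-0],[0,0,4.5],0],[[-0.1,0.6,-0],[0,0,4.5],0],[[0,0.7,-0],[0,0,4.5],0],[[-0,0.6,-0],[0,0,4.5],0],[[-0,0.6,-0],[0,0,4.5],0],[[-0.1,0.6,-0],[0,0,4.5],0],[[0,0.7,-0],[0,0,4.5],0],[[-0,0.6,-0],[0,0,4.5],0],[[-0,0.6,-0],[0,0,4.5],0],[[-0.1,0.6,-0],[0,0,4.5],0],[[0,0.7,-0],[0,0,4.5],0],[[-0,0.6,-0],[0,0,4.5],0],[[-0,0.6,-0],[0,0,4.5],0],[[-0.1,0.7,-0],[0,0,4.5],0],[[0,0.6,-0],[0,0,4.5],0],[[-0,0.6,-0],[0,0,4.5],0],[[-0,0.7,-0],[0,0,4.5],0],[[-0.1,0.6,-0],[0,0,4.5],0],[[0,0.6,-0],[0,0,4.5],0]]
12
[[[0,1.4,-0],[0,0,0],0],[[0,1.5,-0],[0,0,0],0],[[0,1.4,-0],[0,0,0],0],[[0,1.5,-0],[0,0,0],0],[[0,1.4,-0],[0,0,0],0],[[0,1.5,-0],[0,0,0],0],[[0,1.4,-0],[0,0,0],0],[[0,1.5,-0],[0,0,0],0],[[0,1.4,-0],[0,0,0],0],[[0,1.5,-0],[0,0,0],0],[[0,1.4,-0],[0,0,0],0],[[0,1.5,-0],[0,0,0],0]]
```

>>> drive_tool:
  motion:
    - [[0,1.3,0],[0,0,0],0]
    - [[0,1.2,0],[0,0,0],0]
    - [[0,1.3,0],[0,0,0],0]
    - [[-0.1,1.2,0],[0,0,0],0]
    - [[0,1.3,0],[0,0,0],0]
    - [[0,1,0],[0,0,0],0]
    - [[0,1,0],[0,0,0],0]
    - [[0,1,0],[0,0,0],0]
    - [[0,0,0],[0,0,0],0]
    - [[0,0,0],[0,0,0],0]

```text
time: 40.88
position: [0.547, 0.3312, 0.1151]
tool_rot: [-2.169, -2.272, -0.003]
ft_force: [-0.3, 1.2, 4.9]
grip_width: 0.559
grip_force: 12.0
```

```bash
python3 -c "
from plan import *
P=Plan()"
```

```text
t 40.88 p [0.547  0.3312 0.1151] az 92.7 lane [-0.      0.0798] tilt [0.05 0.08] w 48.6 F [-0.3  1.2  4.9] q [-0.84  0.45  0.32  1.68 -0.16  1.04 -0.42]
```

Exactly on the path, with no rail contact. Now the bend.

>>> drive_tool:
  motion:
    - [[-0.1,1.25,0],[0,0,9],0]
    - [[-0.1,1.25,0],[0,0,9],0]
    - [[-0.1,1.25,0],[0,0,9],0]
    - [[-0.1,1.25,0],[0,0,9],0]
    - [[-0.1,1.25,0],[0,0,9],0]
    - [[0,0,0],[0,0,0],0]
    - [[0,0,0],[0,0,0],0]

```text
time: 41.75
position: [0.605, 0.3098, 0.115]
tool_rot: [2.873, 1.27, 0.003]
ft_force: [2.6, -0.3, 5.0]
grip_width: 0.556
grip_force: 12.0
```

```bash
python3 -c "
from plan import *
P=Plan(); print(np.hypot(*inv(P.p)))"
```

```text
t 41.75 p [0.605  0.3098 0.115 ] az 47.7 lane [0.0571 0.056 ] tilt [0.12 0.04] w 48.4 F [ 2.6 -0.3  5. ] q [-0.87  0.55  0.48  1.57 -0.27  1.09 -1.06]
0.07995781988762722
```

>>> drive_tool:
  motion:
    - [[-0.1,1.25,0],[0,0,9],0]
    - [[-0.1,1.25,0],[0,0,9],0]
    - [[-0.1,1.25,0],[0,0,9],0]
    - [[-0.1,1.25,0],[0,0,9],0]
    - [[-0.1,1.25,0],[0,0,9],0]
    - [[0,0,0],[0,0,0],0]
    - [[0,0,0],[0,0,0],0]

```text
time: 42.62
position: [0.6306, 0.2536, 0.115]
tool_rot: [3.14, 0.073, 0.002]
ft_force: [-0.4, -1.4, 6.7]
grip_width: 0.557
grip_force: 12.0
```

```bash
python3 -c "
from plan import *
L=np.degrees(lane[2])
P=Plan(); P.go(.08,-.174,P.p[2],L,0,step=.015).show()"
```

```text
t 42.62 p [0.6306 0.2536 0.115 ] az 2.7 lane [ 0.0803 -0.0012] tilt [ 0.06 -0.02] w 48.5 F [-0.4 -1.4  6.7] q [-0.9   0.59  0.65  1.58 -0.38  1.11 -1.68]
12
[[[-0,1.4,-0],[0,0,0],0],[[-0,1.4,-0],[0,0,0],0],[[-0,1.4,-0],[0,0,0],0],[[-0,1.5,-0],[0,0,0],0],[[-0,1.4,-0],[0,0,0],0],[[-0,1.5,-0],[0,0,0],0],[[-0,1.4,-0],[0,0,0],0],[[-0,1.5,-0],[0,0,0],0],[[-0,1.4,-0],[0,0,0],0],[[-0,1.5,-0],[0,0,0],0],[[-0,1.4,-0],[0,0,0],0],[[-0.1,1.5,-0],[0,0,0],0]]
```

>>> drive_tool:
  motion:
    - [[0.1,1.3,0],[0,0,0],0]
    - [[0,1.4,0],[0,0,0],0]
    - [[0,1.4,0],[0,0,0],0]
    - [[0,1.4,0],[0,0,0],0]
    - [[-0.1,1.5,0],[0,0,0],0]
    - [[0,1.5,0],[0,0,0],0]
    - [[0,1.5,0],[0,0,0],0]
    - [[0,0,0],[0,0,0],0]
    - [[0,0,0],[0,0,0],0]

```text
time: 43.75
position: [0.6347, 0.1522, 0.115]
tool_rot: [3.139, 0.071, -0.001]
ft_force: [-0.5, -0.5, 8.2]
grip_width: 0.557
grip_force: 12.0
```

```bash
python3 -c "
from plan import *
L=np.degrees(lane[2])
P=Plan(); P.go(.08,-.174,P.p[2],L,0,step=.015).show()"
```

```text
t 43.75 p [0.6347 0.1522 0.115 ] az 2.6 lane [ 0.0801 -0.1028] tilt [-0.04 -0.08] w 48.4 F [-0.5 -0.5  8.2] q [-0.79  0.54  0.68  1.65 -0.37  1.08 -1.53]
5
[[[-0,1.4,-0],[0,0,0],0],[[-0,1.4,-0],[0,0,0],0],[[-0,1.4,-0],[0,0,0],0],[[-0,1.5,-0],[0,0,0],0],[[-0,1.4,-0],[0,0,0],0]]
```

>>> drive_tool:
  motion:
    - [[0,1.4,0],[0,0,0],0]
    - [[0,1.4,0],[0,0,0],0]
    - [[0,1.4,0],[0,0,0],0]
    - [[0,1.5,0],[0,0,0],0]
    - [[0,1.4,0],[0,0,0],0]
    - [[0,0,0],[0,0,0],0]
    - [[0,0,-0.1],[0,0,0],0]
    - [[0,0,0],[0,0,0],0.4]
    - [[0,0,0],[0,0,0],0.4]
    - [[0,0,0],[0,0,0],0.4]

```text
time: 45.0
position: [0.6376, 0.0838, 0.1146]
tool_rot: [3.141, 0.074, -0.002]
ft_force: [-0.6, 0.2, 0.0]
grip_width: 0.694
grip_force: 0.0
```

>>> drive_tool:
  motion:
    - [[0,0,-3],[0,0,0],0.4]
    - [[0,0,-4],[0,0,0],0.7]
    - [[0,0,-3],[0,0,0],0.7]
    - [[0,0,0],[0,0,0],0.7]

```text
time: 45.5
position: [0.6396, 0.0835, 0.2179]
tool_rot: [-3.14, -0.073, -0.007]
ft_force: [0.6, -1.3, 1.2]
grip_width: 0.84
grip_force: 0.0
```

```bash
python3 - <<'E'
from plan import *
L=np.degrees(lane[2])
P=Plan(); P.go(-.0677,-.0793,P.p[2],L+90,.7).show()
E
```

```text
t 45.5 p [0.6396 0.0835 0.2179] az 2.7 lane [ 0.082  -0.1716] tilt [0.26 0.08] w 73.1 F [ 0.6 -1.3  1.2] q [-0.74  0.42  0.74  1.59 -0.3   1.24 -1.47]
10
[[[-1.5,-0.9,-0],[0,0,-9],0.7],[[-1.3,-1.2,-0],[0,0,-9],0.7],[[-1.1,-1.3,-0],[0,0,-9],0.7],[[-0.9,-1.5,-0],[0,0,-9],0.7],[[-0.7,-1.6,-0],[0,0,-9],0.7],[[-0.4,-1.7,-0],[0,0,-9],0.7],[[-0.1,-1.8,-0],[0,0,-9],0.7],[[0.1,-1.8,-0],[0,0,-9],0.7],[[0.4,-1.7,-0],[0,0,-9],0.7],[[0.8,-1.6,-0],[0,0,-9],0.7]]
```

>>> drive_tool:
  motion:
    - [[-1.5,-0.9,0],[0,0,-9],0.7]
    - [[-1.3,-1.2,0],[0,0,-9],0.7]
    - [[-1.1,-1.3,0],[0,0,-9],0.7]
    - [[-0.9,-1.5,0],[0,0,-9],0.7]
    - [[-0.7,-1.6,0],[0,0,-9],0.7]
    - [[-0.4,-1.7,0],[0,0,-9],0.7]
    - [[-0.1,-1.8,0],[0,0,-9],0.7]
    - [[0.1,-1.8,0],[0,0,-9],0.7]
    - [[0.4,-1.7,0],[0,0,-9],0.7]
    - [[0.8,-1.6,0],[0,0,-9],0.7]
    - [[0,0,0],[0,0,0],0.7]
    - [[0,0,0],[0,0,0],0.7]

```text
time: 47.0
position: [0.4851, 0.1693, 0.2148]
tool_rot: [2.172, 2.269, -0.001]
ft_force: [0.1, -0.8, -0.3]
grip_width: 0.848
grip_force: 0.0
```

```bash
python3 - <<'E'
from plan import *
L=np.degrees(lane[2])
P=Plan(); P.go(-.0677,-.0793,P.p[2],L+90,.7).go(-.0677,-.0793,.1155,L+90,.7,step=.03).show()
im=img("top"); im2=img("scene"); crop(im,320,155,110,70,3.5,"a.png"); crop(im2,255,150,110,100,3.5,"b.png")
a,b=cv2.imread("pics/a.png"),cv2.imread("pics/b.png"); cv2.imwrite("pics/j4.png",np.hstack([cv2.copyMakeBorder(a,0,b.shape[0]-a.shape[0],0,0,0),b]))
E
```

```text
t 47.0 p [0.4851 0.1693 0.2148] az 92.5 lane [-0.0686 -0.0793] tilt [-0.01 -0.04] w 73.8 F [ 0.1 -0.8 -0.3] q [-0.85  0.08  0.49  1.9  -0.04  1.17 -0.3 ]
5
[[[0,0.1,-0],[0,0,0.1],0.7],[[0,-0,2.5],[0,0,-0],0.7],[[0,-0,2.5],[0,0,-0],0.7],[[0,-0,2.5],[0,0,-0],0.7],[[0,-0,2.4],[0,0,-0],0.7]]
```

View pics/j4.png

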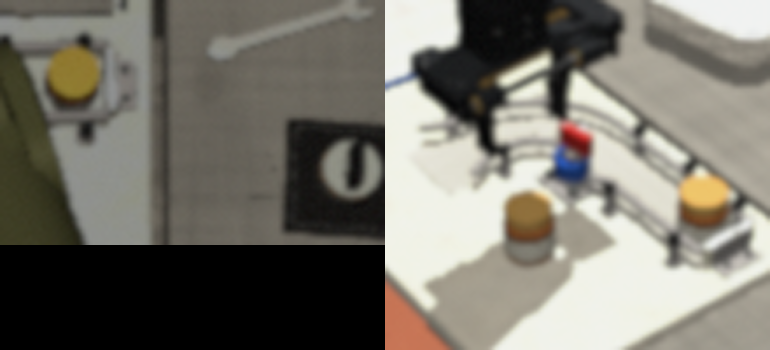

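Jar 0 stands upright by the white stop, the gauge is on its mat, and jar 1 is still in its place. Taking jar 1.

>>> drive_tool:
  motion:
    - [[0,0.1,0],[0,0,0],0.7]
    - [[0,0,2.5],[0,0,0],0.7]
    - [[0,0,2.5],[0,0,0],0.7]
    - [[0,0,2.5],[0,0,0],0.7]
    - [[0,0,2.4],[0,0,0],0.7]
    - [[0,0,0],[0,0,0],0.7]
    - [[0,0,0],[0,0,0],0.7]
  force: 12

```text
time: 47.98
position: [0.4866, 0.1699, 0.1171]
tool_rot: [2.169, 2.271, 0.002]
ft_force: [0.1, -1.0, -0.2]
grip_width: 0.85
grip_force: 0.0
```

>>> drive_tool:
  motion:
    - [[0,0,0],[0,0,0],0.2]
    - [[0,0,0],[0,0,0],0]
    - [[0,0,0],[0,0,0],0]
    - [[0,0,0],[0,0,0],0]
    - [[0,0,0],[0,0,0],0]
  force: 12

```text
time: 48.6
position: [0.486, 0.17, 0.1166]
tool_rot: [-2.169, -2.272, -0.001]
ft_force: [-1.1, -0.4, 2.8]
grip_width: 0.561
grip_force: 12.0
```

```bash
python3 - <<'E'
from plan import *
P=Plan();z=P.p[2]
P.go(-.093,inv(P.p)[1],z,None,0,step=.012).go(-.093,.08,z,None,0,step=.0135).show()
E
```

```text
t 48.6 p [0.486  0.17   0.1166] az 92.7 lane [-0.0677 -0.0787] tilt [0.02 0.02] w 48.8 F [-1.1 -0.4  2.8] q [-0.83  0.21  0.48  1.99 -0.12  0.96 -0.24]
15
[[[0,-0.8,-0],[0,0,-0],0],[[0,-0.9,-0],[0,0,-0],0],[[0,-0.8,-0],[0,0,-0],0],[[1.3,0,-0],[0,0,-0],0],[[1.3,0,-0],[0,0,-0],0],[[1.3,0,-0],[0,0,-0],0],[[1.3,0,-0],[0,0,-0],0],[[1.3,0,-0],[0,0,-0],0],[[1.3,0,-0],[0,0,-0],0],[[1.3,0,-0],[0,0,-0],0],[[1.4,0,-0],[0,0,-0],0],[[1.3,0,-0],[0,0,-0],0],[[1.4,0,-0],[0,0,-0],0],[[1.3,0,-0],[0,0,-0],0],[[1.4,0,-0],[0,0,-0],0]]
```

>>> drive_tool:
  motion:
    - [[0,0,0.1],[0,0,0],0]
    - [[0,-0.8,0],[0,0,0],0]
    - [[0,-0.9,0],[0,0,0],0]
    - [[0,-0.8,0],[0,0,0],0]
    - [[1.3,0,0],[0,0,0],0]
    - [[1.3,0,0],[0,0,0],0]
    - [[1.3,0,0],[0,0,0],0]
    - [[1.3,0,0],[0,0,0],0]
    - [[1.3,0,0],[0,0,0],0]
    - [[1.3,0,0],[0,0,0],0]

```text
time: 49.85
position: [0.458, 0.2457, 0.1162]
tool_rot: [2.169, 2.27, -0.0]
ft_force: [-0.5, -4.2, 9.2]
grip_width: 0.558
grip_force: 12.0
```

>>> drive_tool:
  motion:
    - [[1.3,0,0],[0,0,0],0]
    - [[1.4,0,0],[0,0,0],0]
    - [[1.3,0,0],[0,0,0],0]
    - [[1.4,0,0],[0,0,0],0]
    - [[1.3,0,0],[0,0,0],0]
    - [[1.4,0,0],[0,0,0],0]
    - [[0,0,0],[0,0,0],0]
    - [[0,0,0],[0,0,0],0]

```text
time: 50.85
position: [0.4537, 0.3289, 0.1162]
tool_rot: [-2.168, -2.273, -0.004]
ft_force: [0.0, 1.5, 5.0]
grip_width: 0.563
grip_force: 12.0
```

```bash
python3 - <<'E'
from plan import *
P=Plan();z=P.p[2]
P.go(-.04,.08,z,None,0,step=.0135).go(0,.08,z,None,0,step=.0135).show()
E
```

```text
t 50.85 p [0.4537 0.3289 0.1162] az 92.7 lane [-0.0933  0.0814] tilt [0.09 0.14] w 49.0 F [0.  1.5 5. ] q [-1.01  0.3   0.38  1.88 -0.13  0.98 -0.52]
7
[[[-0,1.3,-0],[0,0,-0],0],[[-0.1,1.3,-0],[0,0,-0],0],[[-0,1.4,-0],[0,0,-0],0],[[-0.1,1.3,-0],[0,0,-0],0],[[0,1.3,-0],[0,0,-0],0],[[0,1.4,-0],[0,0,-0],0],[[0,1.3,-0],[0,0,-0],0]]
```

>>> drive_tool:
  motion:
    - [[0,1.3,0],[0,0,0],0]
    - [[-0.1,1.3,0],[0,0,0],0]
    - [[0,1.4,0],[0,0,0],0]
    - [[-0.1,1.3,0],[0,0,0],0]
    - [[0,1.3,0],[0,0,0],0]
    - [[0,1.4,0],[0,0,0],0]
    - [[0,1.3,0],[0,0,0],0]
    - [[0,0,0],[0,0,0],0]
    - [[0,0,0],[0,0,0],0]

```text
time: 51.98
position: [0.5469, 0.3315, 0.1162]
tool_rot: [-2.168, -2.273, -0.005]
ft_force: [1.5, 4.3, 4.4]
grip_width: 0.559
grip_force: 12.0
```

```bash
python3 -c "
from plan import *
P=Plan()"
```

```text
t 51.98 p [0.5469 0.3315 0.1162] az 92.7 lane [-0.0001  0.0801] tilt [0.12 0.16] w 48.7 F [1.5 4.3 4.4] q [-0.9   0.45  0.39  1.68 -0.19  1.04 -0.4 ]
```

>>> drive_tool:
  motion:
    - [[0.1,1.25,0],[0,0,9],0]
    - [[-0.1,1.25,0],[0,0,9],0]
    - [[-0.1,1.25,0],[0,0,9],0]
    - [[-0.1,1.25,0],[0,0,9],0]
    - [[-0.1,1.25,0],[0,0,9],0]
    - [[0,0,0],[0,0,0],0]
    - [[0,0,0],[0,0,0],0]

```text
time: 52.85
position: [0.6046, 0.3106, 0.1161]
tool_rot: [2.874, 1.268, 0.002]
ft_force: [1.9, -0.5, 6.1]
grip_width: 0.555
grip_force: 12.0
```

>>> drive_tool:
  motion:
    - [[-0.1,1.25,0],[0,0,9],0]
    - [[-0.1,1.25,0],[0,0,9],0]
    - [[-0.1,1.25,0],[0,0,9],0]
    - [[-0.1,1.25,0],[0,0,9],0]
    - [[-0.1,1.25,0],[0,0,9],0]
    - [[0,0,0],[0,0,0],0]
    - [[0,0,0],[0,0,0],0]

```text
time: 53.72
position: [0.6302, 0.2542, 0.116]
tool_rot: [3.14, 0.071, 0.001]
ft_force: [0.1, -0.7, 7.2]
grip_width: 0.561
grip_force: 12.0
```

```bash
python3 -c "
from plan import *
P=Plan()"
```

```text
t 53.73 p [0.6302 0.2542 0.116 ] az 2.6 lane [ 0.0798 -0.0007] tilt [ 0.04 -0.07] w 48.8 F [ 0.1 -0.7  7.2] q [-0.95  0.61  0.72  1.58 -0.43  1.12 -1.65]
```

>>> drive_tool:
  motion:
    - [[0.2,1.1,0],[0,0,0],0]
    - [[0,1.2,0],[0,0,0],0]
    - [[0,1.2,0],[0,0,0],0]
    - [[0,1.2,0],[0,0,0],0]
    - [[0,1.3,0],[0,0,0],0]
    - [[-0.1,1.4,0],[0,0,0],0]
    - [[-0.1,1.4,0],[0,0,0],0]
    - [[0,1.5,0],[0,0,0],0]
    - [[0,0,0],[0,0,0],0]
    - [[0,0,0],[0,0,0],0]

```text
time: 54.98
position: [0.6342, 0.1501, 0.1159]
tool_rot: [3.139, 0.07, -0.002]
ft_force: [-0.1, -2.3, 9.2]
grip_width: 0.562
grip_force: 12.0
```

```bash
python3 -c "
from plan import *
P=Plan()"
```

```text
t 54.98 p [0.6342 0.1501 0.1159] az 2.5 lane [ 0.0795 -0.1048] tilt [-0.08 -0.1 ] w 48.9 F [-0.1 -2.3  9.2] q [-0.84  0.56  0.75  1.66 -0.41  1.1  -1.5 ]
```

>>> drive_tool:
  motion:
    - [[0,0,-0.1],[0,0,0],0]
    - [[0,0,0],[0,0,0],0.22]
    - [[0,0,0],[0,0,0],0.22]
    - [[0,0,0],[0,0,0],0.22]
    - [[0,0,-1.5],[0,0,0],0.22]
    - [[0,0,-3],[0,0,0],0.22]
    - [[0,0,-4],[0,0,0],0.22]
    - [[0,0,-4],[0,0,0],0.22]
    - [[-4,-4,-1],[0,0,0],0.22]
    - [[-4,-4,0],[0,0,0],0.22]
    - [[-4,-4,0],[0,0,0],0.22]
    - [[0,-4,0],[0,0,0],0.22]

```text
time: 56.48
position: [0.5045, 0.3089, 0.2526]
tool_rot: [-3.137, -0.077, 0.003]
ft_force: [-0.0, 0.5, 0.6]
grip_width: 0.611
grip_force: 0.0
```

>>> drive_tool:
  motion:
    - [[0,-5,0],[0,0,0],0.22]
    - [[0,-5,0],[0,0,0],0.22]
    - [[0,-5,0],[0,0,0],0.22]
    - [[0,0,0],[0,0,0],0.22]
    - [[0,0,0],[0,0,0],0.22]

```text
time: 57.1
position: [0.5007, 0.4563, 0.2519]
tool_rot: [3.14, 0.073, 0.001]
ft_force: [0.4, -1.1, -1.1]
grip_width: 0.612
grip_force: 0.0
```

```bash
python3 - <<'E'
from plan import *
P=Plan()
im=img("top"); im2=img("scene"); crop(im,240,145,210,85,3.7,"a.png"); crop(im2,255,160,210,75,3.7,"b.png")
cv2.imwrite("pics/f.png",np.vstack([cv2.imread("pics/a.png"),cv2.imread("pics/b.png")]))
E
```

```text
t 57.1 p [0.5007 0.4563 0.2519] az 2.6 lane [-0.0409  0.2067] tilt [ 0.05 -0.04] w 53.2 F [ 0.4 -1.1 -1.1] q [-1.3   0.47  0.71  1.45 -0.31  1.34 -2.09]
```

View pics/f.png

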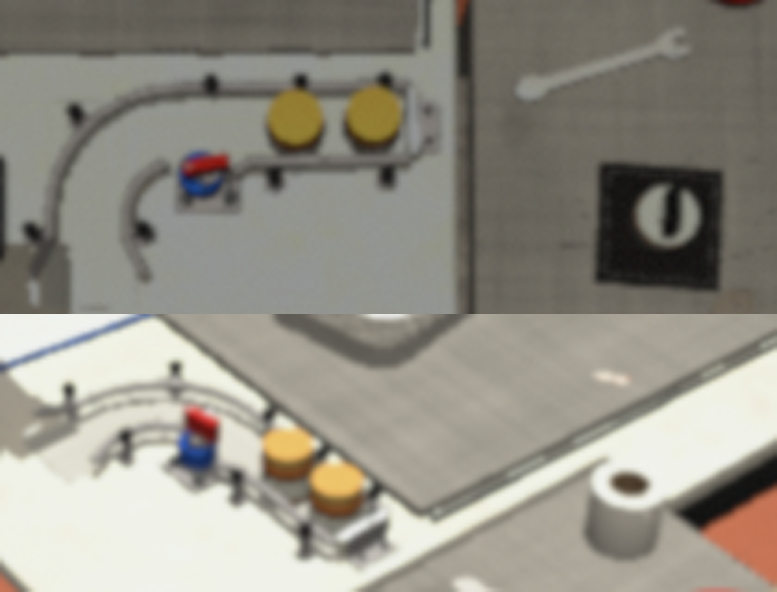

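Both jars stand upright in the outfeed at crop (296,119) and (373,114). The gauge is centred on its mat and the eccentric still holds its setting. Handing in.

```bash
python3 -c "
from bench import ctrl
print(ctrl.close_job())"
```

```text
the job is handed in; nothing more can be done
None
```

The job is handed in: I set the eccentric to about 1.73 rad, and the gauge slid through the gap with roughly 1 mm of play. The gauge is back on its mat (knocked off-centre once, re-placed before any jar was moved), and both jars present stand upright in the outfeed; spanner, marker and scraper were left alone.

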